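Set the breakfast tray

ROBOT

A 6-joint arm with a two-finger parallel gripper is mounted at the origin on the work surface. World frame = base frame: x ahead of the robot, y to its left, z up, the work surface at z = 0. Lengths are in m, angles in rad, forces in N, time in s.
With the tool pointing down it reaches from about 0.35 to 0.85 m from the base axis. Payload 8.1 kg.
Tool frame: the origin (TCP) lies between the finger pads; the fingertips stand 17 mm ahead of it and the grasp point (between the pads) lies 2 mm behind it; z points along the fingers, y is the line along which they close (so a half turn about z gives the same grasp; the last joint's range is limited). The gripper opens to 93 mm and grips with 3 to 60 N. Pads are 15 mm wide; open, the fingers measure 128 mm over their backs; the gripper's body (75 mm by 188 mm) begins 65 mm behind the grasp point.
Start: joints at [1.157, 0.13, 1.488, -0, 1.523, -0.085], TCP at [0.194, 0.568, 0.201] pointing down, gripper open.
Joint ranges: [-2.96, 2.96], [-0.89, 2.26], [0.02, 2.5], [-1.34, 4.48], [0, 2.73], [-2.66, 2.66]. Speed limits (rad/s): [2.39, 2.39, 2.79, 3.14, 3.14, 3.14].

INTERFACE

Orientations are given as a rotation vector (axis times angle).
In Python, from station import bot gives the robot as it stands.
- The arm moves only by the tool step_arm, never from a script. Its argument "targets" is text: rows parted by semicolons, each of 6 numbers parted by spaces: the shift along the tool's x, y, z in units of 30 cm (1.0 is 30 cm), then the turn, a rotation vector about the tool's x, y, z in units of 180 degrees (1.0 is 180 degrees). A call has exactly 10 rows; each row is the pose to reach, as a shift and turn from the pose commanded when the call began, along the tool's axes at that moment, turning the shorter way round; what a row does not reach only later rows make up. A row lasts 1/12 s, in which the tool goes at most 41.7 mm and 7.16 degrees, less where a joint would pass 70% of its speed; a pose out of reach is approached as far as the arm can. A call with a number of a shift or a turn outside -1 to 1 is refused whole. A call with a gripper value outside its range is refused whole. "claw" is the opening, from 0 (shut) to 1 (fully open), set as the call begins (left out, the last holds). The fingers move at their own pace and stop on an object; "force" is the grip in N (left out, the last holds). Time passes only in rows, so rows that repeat a pose let the fingers close, or fill a call up. It gives the time, the measured TCP pose, the force, the opening and the grip force at its end, in the units of the state.
- bot.get_state(): the state, without advancing time (a new reading comes with each control period).
- bot.snapshot(name): name is "side" or "top" or "wrist"; returns a dict with "pixels" (480x640x3 uint8, red, green, blue), "fovy" (degrees; the focal length in pixels is half the picture's height over the tangent of half this angle, whatever the lens; pixels are square), "cx", "cy" (the principal point, pixels), "xyz" and "rotation" of the camera in the world. Camera axes: x right, y up, looking along -z (the intrinsics and any distortion apply to the point x, -y, -z); pixel columns grow to the right and rows downward; lengths in m; the calibration is good to about 2 mm. A picture is of the moment at which its call begins. There is no depth.
- bot.sign_off(): hands the job in; it is judged then, once.
The state is a dict: "time": time; "joints": joint angles; "qd": joint speeds; "tau": joint torques, N m; "position": TCP position; "ee_rot": TCP orientation; "force": force on the tool from outside, world axes, zero at the start; "torque": the same for the moment, N m; "finger_gap": finger opening in m; "grasp_force": force on a finger pad.
Only numpy, scipy, OpenCV 4.12 (cv2) and the standard library are available. Lean on these libraries where they do the work, as an engineer would, in place of code of your own. Each camera call takes 0.05 s, during which the arm holds its last target. There are 200 camera calls.

TASK

Set the breakfast tray: stand the egg cup upright in the tray's small compartment, and once it stands there put its loose cover on, knob up, seated level on the rim. Lay every spoon flat on the floor of the large compartment, none on top of another, all parallel to the tray's long sides with their bowls facing up and their bowl ends pointing towards the egg cup. Leave the other things on the table where they are.

Things in the scene. Friction and masses are not known exactly. Their poses are not given: they have to be found in the camera images.
- tray: stainless steel tray, 320 x 220 outside, walls 4 thick and 18 high, floor 3 thick; fixed to the table. A 14 high divider across it makes a large cutlery compartment (210 x 212 inside) at its -x end and a small compartment (98 x 212) at its +x end. Origin: centre of the underside; x along the long side towards the small compartment, z up
- cutlery_mid (a point): centre of the floor of the tray's large compartment, axes as the tray's
- cup_mid (a point): centre of the floor of the tray's small compartment, axes as the tray's
- egg_cup: white ceramic egg cup, 55 high: foot 48 across, narrow waist, upright-walled bowl 50 across outside from height 34 to the rim (wall 4, inside 42 across). Origin: centre of the underside, z up
- cup_rim (a point): centre of the egg cup's mouth, level with the rim, 55 above its underside
- cover: loose white ceramic cover for the egg cup: disc 62 across and 5 thick, under it a boss 34 across and 4 deep that goes inside the rim, on it an upright round knob 16 across and 22 high. Origin: centre of the boss's underside (disc underside at 4, knob from 9 to 31 above it), z up to the knob
- spoon0: a stainless steel spoon, 150 long: bar handle 12 wide and 10 thick, round bowl 32 across at the +x end. One of three or four alike. Origin: underside of the handle, 75 from the bowl's outer end and 75 from the handle's end, near the centre of mass. x runs along the spoon from handle to bowl, z up out of the bowl
- spoon0_bowl (a point): centre of spoon0's bowl, 59 from its origin along its x
- spoon1: a stainless steel spoon, 150 long: bar handle 12 wide and 10 thick, round bowl 32 across at the +x end. One of three or four alike. Origin: underside of the handle, 75 from the bowl's outer end and 75 from the handle's end, near the centre of mass. x runs along the spoon from handle to bowl, z up out of the bowl
- spoon1_bowl (a point): centre of spoon1's bowl, 59 from its origin along its x
- spoon2: a stainless steel spoon, 150 long: bar handle 12 wide and 10 thick, round bowl 32 across at the +x end. One of three or four alike. Origin: underside of the handle, 75 from the bowl's outer end and 75 from the handle's end, near the centre of mass. x runs along the spoon from handle to bowl, z up out of the bowl
- spoon2_bowl (a point): centre of spoon2's bowl, 59 from its origin along its x
- spoon3: a stainless steel spoon, 150 long: bar handle 12 wide and 10 thick, round bowl 32 across at the +x end. One of three or four alike. Origin: underside of the handle, 75 from the bowl's outer end and 75 from the handle's end, near the centre of mass. x runs along the spoon from handle to bowl, z up out of the bowl
- spoon3_bowl (a point): centre of spoon3's bowl, 59 from its origin along its x
- salt_shaker: glass salt shaker with a steel cap, 40 across, 70 high; bystander; origin under its centre
- milk_tin: plain metal tin, 72 across, 75 high; bystander; origin under its centre
Mind the look-alikes: they are no part of the job. What is shaped like the spoon2 but yellow is not meant. What is shaped like the spoon0 but green is not meant.

How it is judged:
On the way, in this order (a step that is already met when the one before it is completed fails the run):
1. the egg cup stands upright on the floor of the small compartment, let go of (x of egg_cup in the frame of cup_mid between -0.032 and 0.032 m and y of egg_cup in the frame of cup_mid between -0.09 and 0.09 m and z of egg_cup in the frame of cup_mid between -0.004 and 0.004 m and angle between egg_cup's own z axis and vertical below 0.06 rad and contact force between the fingers and egg_cup below 0.1 N), for 0.2 s.
2. the cover sits seated and level on the egg cup in the tray, let go of (x of egg_cup in the frame of cup_mid between -0.032 and 0.032 m and y of egg_cup in the frame of cup_mid between -0.09 and 0.09 m and z of egg_cup in the frame of cup_mid between -0.004 and 0.004 m and angle between each of egg_cup, cover's own z axis and vertical below 0.06 rad and horizontal distance between cover and cup_rim below 0.007 m and z of cover in the frame of cup_rim between -0.0065 and -0.0015 m and contact force between the fingers and cover below 0.1 N), for 0.2 s.
At the end, for the whole second after the job is handed in: Egg cup on the small compartment's floor, upright within 0.06 rad; cover on it, 7 mm off centre, level to 0.06 rad; every spoon on the large compartment's floor (within 3 mm), bowl up, level to 0.05 rad, within 0.22 rad of the tray's length, bowl end to the cup; all at rest (x of egg_cup in the frame of cup_mid between -0.032 and 0.032 m and y of egg_cup in the frame of cup_mid between -0.09 and 0.09 m and z of egg_cup in the frame of cup_mid between -0.004 and 0.004 m and angle between each of egg_cup, cover's own z axis and vertical below 0.06 rad and horizontal distance between cover and cup_rim below 0.007 m and z of cover in the frame of cup_rim between -0.0065 and -0.0015 m and linear speed of each of egg_cup, cover, spoon0, spoon1, spoon2, spoon3 below 0.02 m/s and x of spoon0 in the frame of cutlery_mid between -0.105 and 0.105 m and y of spoon0 in the frame of cutlery_mid between -0.106 and 0.106 m and z of spoon0 in the frame of cutlery_mid between -0.003 and 0.003 m and angle between each of spoon0, spoon1, spoon2, spoon3's own z axis and vertical below 0.05 rad and angle between the x axis of each of spoon0, spoon1, spoon2, spoon3 and the x axis of tray, either way round below 0.22 rad and x of cup_mid in the frame of spoon0 above 0.03 m and x of spoon1 in the frame of cutlery_mid between -0.105 and 0.105 m and y of spoon1 in the frame of cutlery_mid between -0.106 and 0.106 m and z of spoon1 in the frame of cutlery_mid between -0.003 and 0.003 m and x of cup_mid in the frame of spoon1 above 0.03 m and x of spoon2 in the frame of cutlery_mid between -0.105 and 0.105 m and y of spoon2 in the frame of cutlery_mid between -0.106 and 0.106 m and z of spoon2 in the frame of cutlery_mid between -0.003 and 0.003 m and x of cup_mid in the frame of spoon2 above 0.03 m and x of spoon3 in the frame of cutlery_mid between -0.105 and 0.105 m and y of spoon3 in the frame of cutlery_mid between -0.106 and 0.106 m and z of spoon3 in the frame of cutlery_mid between -0.003 and 0.003 m and x of cup_mid in the frame of spoon3 above 0.03 m); the robot touches nothing.
It fails at once if the salt shaker is moved more than 3 cm (distance of salt_shaker from where it was at the start of the episode above 0.03 m).
It fails at once if the milk tin is moved more than 3 cm (distance of milk_tin from where it was at the start of the episode above 0.03 m).
Of spoon0, spoon1, spoon2, spoon3 only 3 to 4 are there at a start; the rules pass over those that are not, and their reading is None.
At some moment in a run one of spoon0, spoon1, spoon2, spoon3 may be knocked a few centimetres aside while the robot is not near it.
Once in a run the grip may slacken for a moment while it holds something.
It also fails if it takes over 208 s, if anything falls off the work surface, if the arm or the gripper's body presses on something with over 40 N, if the wrist force passes 120 N, or if a joint passes its speed limit or range.

## Working session

There is one attempt and no reset: what is moved stays moved. The work goes in short steps, Python scripts to look and compute and a tool call to move; the robot and the scene stay as the last step left them, time stands still between calls to the robot, and variables do not carry over. Pictures are saved under pics/ and viewed, at most 14 in all, crops included, and the job is handed in when it is done.

Besides the shell and the picture viewer there is one more tool, called by a JSON object that holds its "fn" and its "kwargs", one argument or row to a line. step_arm: Moves the arm, as the interface text tells. Shifts and turns lie within -1 to 1; 1 stands for 30 cm of shift or 180 degrees of turn. Its arguments: {"type":"object","properties":{"targets":{"type":"string"},"claw":{"type":"number"},"force":{"type":"number"}},"required":["targets"]}

```bash
mkdir -p pics; ls; python3 - <<'E'
from station import bot
import cv2,numpy as np
print(bot.get_state())
for n in ("top","side"):
    s=bot.snapshot(n); print(n,{k:v for k,v in s.items() if k!="pixels"})
    cv2.imwrite(f"pics/{n}0.png",s["pixels"][:,:,::-1])
E
```

```text
pics
{'time': 0.0, 'joints': array([ 1.15660668e+00,  1.31160296e-01,  1.48926216e+00, -2.63605117e-05,
        1.52297636e+00, -8.54073154e-02]), 'qd': array([-0.00217449,  0.00041784,  0.0002903 ,  0.00104513,  0.00099434,
       -0.00042317]), 'tau': array([-2.02860106e-04, -5.59889138e+01, -4.91727233e+01,  7.67085934e-02,
        3.63803166e-02, -1.70477392e-04]), 'position': array([0.19348966, 0.5673234 , 0.19979738]), 'ee_rot': array([-5.14056004e-01, -3.09882207e+00,  2.75892219e-03]), 'force': array([-0.58833459,  0.2316975 ,  0.39762988]), 'torque': array([0.00388221, 0.04859337, 0.02121346]), 'grasp_force': 0.0, 'finger_gap': 0.09270200721213294}
top {'fovy': 55.30505559877162, 'cx': 319.72373780464943, 'cy': 237.379056682176, 'xyz': array([0.3277854 , 0.00519048, 1.11016613]), 'rotation': array([ 0.09424288, -0.10526679, -1.58256175])}
side {'fovy': 49.61096825226632, 'cx': 314.73650723480864, 'cy': 240.04492863064894, 'xyz': array([-0.37019912, -0.74959724,  0.71261156]), 'rotation': array([ 0.98274892, -0.44662474, -0.76161568])}
```

View pics/top0.png

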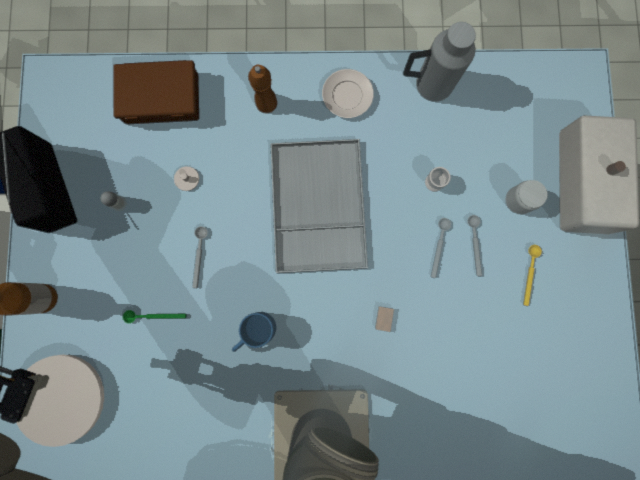

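View pics/side0.png

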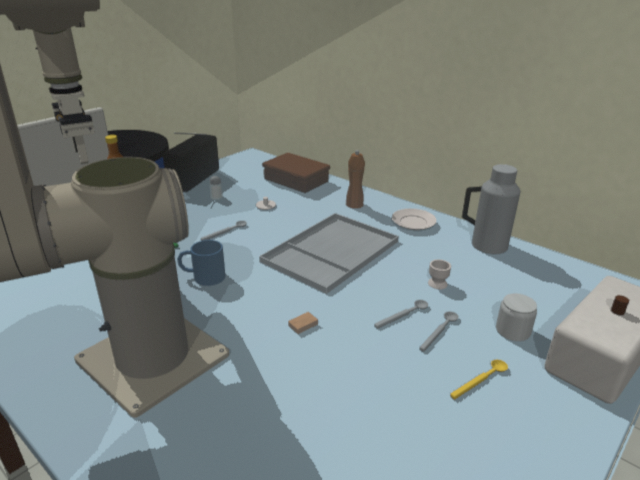

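The top view shows a tray at (320,205) with its small compartment nearest the robot (rows 230-270). The egg cup is at (439,179) and the cover at (187,178). There are three steel spoons at (200,257), (441,247) and (475,246). Look-alikes: yellow spoon (533,275) and green spoon (157,316). The salt shaker is at (108,199) and the tin at (527,196).

```bash
cat > h.py <<'E'
from station import bot
import cv2,numpy as np
from scipy.spatial.transform import Rotation as R
def shot(n):
    s=bot.snapshot(n); s["f"]=240/np.tan(np.radians(s["fovy"]/2)); s["R"]=R.from_rotvec(s["rotation"]).as_matrix(); return s
def ray(s,uv,z):
    uv=np.atleast_2d(np.asarray(uv,float))
    d=np.c_[(uv[:,0]-s["cx"])/s["f"],-(uv[:,1]-s["cy"])/s["f"],-np.ones(len(uv))]@s["R"].T
    return s["xyz"]+d*((z-s["xyz"][2])/d[:,2:])
def proj(s,p):
    c=(np.atleast_2d(p)-s["xyz"])@s["R"]
    return np.c_[s["cx"]-s["f"]*c[:,0]/c[:,2],s["cy"]+s["f"]*c[:,1]/c[:,2]]
def blobs(s,mask,amin=60,amax=1e9):
    cs,_=cv2.findContours(mask.astype(np.uint8),cv2.RETR_EXTERNAL,cv2.CHAIN_APPROX_NONE)
    return [c[:,0,:] for c in cs if amin<cv2.contourArea(c)<amax]
def crop(s,x0,y0,x1,y1,k,name):
    im=s["pixels"][y0:y1,x0:x1,::-1]; cv2.imwrite("pics/"+name,cv2.resize(im,None,fx=k,fy=k,interpolation=cv2.INTER_CUBIC))
def grey(s,t=35):
    hsv=cv2.cvtColor(s["pixels"],cv2.COLOR_RGB2HSV); return (hsv[:,:,1]<t)
def spoon(P):
    """world contour points -> origin xy, yaw (handle->bowl)"""
    (c,(w,h),a)=cv2.minAreaRect((P[:,:2]*1000).astype(np.float32)); c=np.array(c)/1000
    m=P[:,:2]-c; ax=np.linalg.svd(m-m.mean(0),full_matrices=False)[2][0]
    t=m@ax; n=m@np.array([-ax[1],ax[0]])
    if np.ptp(n[t>.04])<np.ptp(n[t<-.04]): ax=-ax
    return c,np.arctan2(ax[1],ax[0]),sorted((w,h))
E
python3 - <<'E'
from h import *
s=shot("top")
hsv=cv2.cvtColor(s["pixels"],cv2.COLOR_RGB2HSV); print(hsv[257,198],hsv[300,230],hsv[200,320],hsv[215,225])
g=grey(s,60)
for c in blobs(s,g,60,15000):
    m=c.mean(0)
    if not(120<m[1]<340 and 80<m[0]<560): continue
    P=ray(s,c,0.008); o,y,wh=spoon(P)
    print("px",m.round(),"xy",o.round(3),"yaw",round(float(y),3),"mm",np.round(wh,0))
    if wh[1]>250: # tray
        P=ray(s,c,0.018); b=cv2.minAreaRect((P[:,:2]*1000).astype(np.float32)); print("tray",b,cv2.boxPoints(b).round(0).tolist())
t=s["pixels"]
a=cv2.resize(t[140:300,160:240,::-1],None,fx=3.5,fy=3.5,interpolation=2);b=cv2.resize(t[140:300,400:545,::-1],None,fx=3.5,fy=3.5,interpolation=2)
cv2.imwrite("pics/crop1.png",np.hstack([a,b]))
E
```

```text
[ 86  15 134] [ 99  55 162] [ 90  11 134] [ 99  52 183]
```

View pics/crop1.png

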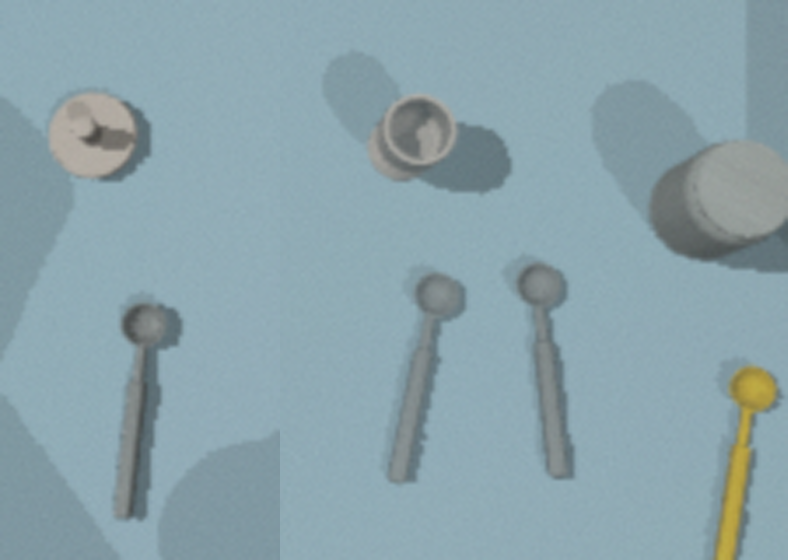

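The crop shows the cover with its knob up, the egg cup standing, and the steel spoons, with the yellow look-alike at the right edge. It doesn't show clearly which way up the two right-hand bowls are, so I'll check that with the wrist camera.

```bash
python3 - <<'E'
from h import *
s=shot("top")
g=grey(s,33)
for c in blobs(s,g,60,18000):
    m=c.mean(0)
    if not(120<m[1]<340 and 80<m[0]<560): continue
    P=ray(s,c,0.008); o,y,wh=spoon(P)
    print("px",m.round(),"xy",o.round(3),"yaw",round(float(y),3),"mm",np.round(wh,0))
    if wh[1]>250:
        P=ray(s,c,0.018); b=cv2.minAreaRect((P[:,:2]*1000).astype(np.float32)); print("tray",b,cv2.boxPoints(b).round(0).tolist())
print("cup rim",ray(s,[439.7,177],.055),"cover disc",ray(s,[186.5,178.3],.009))
w=shot("wrist");print(w["xyz"],w["R"].round(2).tolist(),w["fovy"]); st=bot.get_state();print(st["position"],R.from_rotvec(st["ee_rot"]).as_matrix().round(3).tolist())
E
```

```text
px [198. 256.] xy [0.425 0.287] yaw -0.094 mm [ 27. 145.]
px [439. 247.] xy [ 0.44  -0.292] yaw -0.261 mm [ 27. 147.]
px [476. 244.] xy [ 0.445 -0.379] yaw 0.045 mm [ 27. 146.]Traceback (most recent call last):
  File "<stdin>", line 7, in <module>
  File "h.py", line 25, in spoon
    if np.ptp(n[t>.04])<np.ptp(n[t<-.04]): ax=-ax
       ~~~~~~^^^^^^^^^^
    return _methods._ptp(a, axis=axis, out=out, **kwargs)
           ~~~~~~~~~~~~~^^^^^^^^^^^^^^^^^^^^^^^^^^^^^^^^^
    umr_maximum(a, axis, None, out, keepdims),
    ~~~~~~~~~~~^^^^^^^^^^^^^^^^^^^^^^^^^^^^^^
ValueError: zero-size array to reduction operation maximum which has no identity
```

{"fn": "step_arm", "kwargs": {
  "targets": "-0.95 -0.73 -0.2 0 0 0;-0.95 -0.73 -0.2 0 0 0;-0.95 -0.73 -0.2 0 0 0;-0.95 -0.73 -0.2 0 0 0;-0.95 -0.73 -0.2 0 0 0;-0.95 -0.73 -0.2 0 0 0;-0.95 -0.73 -0.2 0 0 0;-0.95 -0.73 -0.2 0 0 0;-0.95 -0.73 -0.2 0 0 0;-0.95 -0.73 -0.2 0 0 0",
  "claw": 1,
  "force": 20
}}

```text
time: 1.03
position: [0.3958, 0.2645, 0.2621]
ee_rot: [0.521, 3.095, -0.001]
force: [-0.1, 0.3, -0.3]
finger_gap: 0.0929
grasp_force: 0.0
```

```bash
cat >> h.py <<'E'
def plan(p,ya,st=None):
    """shift/turn units to bring TCP to p, tool down, closing axis at world angle ya"""
    st=st or bot.get_state(); R0=R.from_rotvec(st["ee_rot"]).as_matrix()
    y=np.array([np.cos(ya),np.sin(ya),0]); z=np.array([0,0,-1.]); R1=np.c_[np.cross(y,z),y,z]
    d=R0.T@(np.array(p)-st["position"]); r=R.from_matrix(R0.T@R1).as_rotvec()
    print("plan",(d/.3).round(3),(r/np.pi).round(4),"rows %.1f %.1f"%(np.linalg.norm(d)/.0417,np.degrees(np.linalg.norm(r))/7.16),
      "tcp",st["position"].round(4),"ya %.3f"%np.arctan2(R0[1,1],R0[0,1]),"j",st["joints"].round(2),"t",round(st["time"],1),"gap",round(st["finger_gap"],4),"gf",round(st["grasp_force"],1))
    return st
E
python3 - <<'E'
from h import *
s=shot("top")
for c in blobs(s,grey(s,33),60,18000):
    m=c.mean(0)
    if not(120<m[1]<340 and 80<m[0]<560): continue
    P=ray(s,c,0.018); b=cv2.minAreaRect((P[:,:2]*1000).astype(np.float32)); print(m.round(),b[0],b[1],b[2])
    if max(b[1])>250: print(cv2.boxPoints(b).round(0).tolist())
c=ray(s,[439.7,177],.055)[0];print("cup rim",c,"cover disc",ray(s,[186.5,178.3],.009))
plan([.45,-.27,.33],np.arctan2(-.27,.45))
w=shot("wrist");print(w["xyz"],w["R"].round(2).tolist(),w["fovy"])
E
```

```text
[384. 319.] (271.9392395019531, -152.30706787109375) (38.50548553466797, 55.45500946044922) 79.79130554199219
[200. 237.] (470.7095642089844, 281.39434814453125) (51.150333404541016, 28.780200958251953) 1.1398789882659912
[439. 247.] (438.4124755859375, -294.2546691894531) (27.262746810913086, 146.59686279296875) 78.67789459228516
[476. 244.] (444.0135498046875, -374.9969787597656) (27.037559509277344, 145.09573364257812) 88.86717987060547
[526. 197.] (559.5540771484375, -508.9677429199219) (73.99190521240234, 104.60721588134766) 28.704069137573242
[437. 179.] (607.2037963867188, -292.63092041015625) (51.759803771972656, 67.8669204711914) 43.81189727783203
[186. 178.] (617.5225219726562, 319.5482177734375) (61.34586715698242, 60.02227783203125) 89.27118682861328
[131. 289.] (348.27337646484375, 438.2773742675781) (707.1030883789062, 45.004005432128906) 29.5902042388916
[[30.0, 283.0], [52.0, 244.0], [667.0, 593.0], [645.0, 632.0]]
[318. 206.] (547.8043212890625, -0.5886383056640625) (320.9532470703125, 220.28619384765625) 2.258425235748291
[[383.0, 103.0], [392.0, -117.0], [712.0, -104.0], [704.0, 116.0]]
cup rim [ 0.60233005 -0.28909843  0.055     ] cover disc [[0.61905034 0.32197428 0.009     ]]
plan [-0.761 -1.629 -0.229] [5.000e-04 1.000e-04 5.659e-01] rows 13.0 14.2 tcp [0.3944 0.2665 0.2615] ya 1.237 j [ 0.49 -0.23  1.73 -0.    1.64 -0.75] t 1.1 gap 0.0932 gf 0.0
[0.32909176 0.28918169 0.44512734] [[0.33, -0.91, -0.24], [0.94, 0.32, 0.08], [0.0, -0.25, 0.97]] 63.385908418460176
```

{"fn": "step_arm", "kwargs": {
  "targets": "-0.63 -0.76 0 0 0 0.27;-0.63 -0.76 0 0 0 0.27;-0.63 -0.76 0 0 0 0.27;-0.63 -0.76 0 0 0 0.27;-0.63 -0.76 0 0 0 0.27;-0.63 -0.76 0 0 0 0.27;-0.63 -0.76 0 0 0 0.27;-0.63 -0.76 0 0 0 0.27;-0.63 -0.76 0 0 0 0.27;-0.63 -0.76 0 0 0 0.27"
}}

```text
time: 1.97
position: [0.4977, -0.0069, 0.2602]
ee_rot: [-1.741, -2.613, -0.0]
force: [-0.3, 0.2, -0.4]
finger_gap: 0.0934
grasp_force: 0.0
```

```bash
python3 - <<'E'
from h import *
plan([.55,-.27,.26],-.447)
E
```

```text
plan [-0.877 -0.177 -0.   ] [-0.0005 -0.0003  0.2681] rows 6.4 6.7 tcp [ 0.4977 -0.0069  0.2602] ya 0.395 j [-0.12 -0.16  1.67  0.    1.64 -0.51] t 2.0 gap 0.0934 gf 0.0
```

{"fn": "step_arm", "kwargs": {
  "targets": "-0.88 -0.18 0 0 0 0.268;-0.88 -0.18 0 0 0 0.268;-0.88 -0.18 0 0 0 0.268;-0.88 -0.18 0 0 0 0.268;-0.88 -0.18 0 0 0 0.268;-0.88 -0.18 0 0 0 0.268;-0.88 -0.18 0 0 0 0.268;-0.88 -0.18 0 0 0 0.268;-0.88 -0.18 0 0 0 0.268;-0.88 -0.18 0 0 0 0.268"
}}

```text
time: 2.8
position: [0.55, -0.2701, 0.2607]
ee_rot: [-2.655, -1.678, -0.001]
force: [-0.1, -0.3, 0.3]
finger_gap: 0.0932
grasp_force: 0.0
```

```bash
python3 - <<'E'
from h import *
w=shot("wrist");cv2.imwrite("pics/w1.png",w["pixels"][:,:,::-1])
np.save("w1.npy",w,allow_pickle=True)
print(proj(w,[[.602,-.289,.055],[.44,-.292,.01],[.445,-.379,.01]]).round())
E
```

```text
[[375. 198.]
 [244. 253.]
 [281. 313.]]
```

View pics/w1.png

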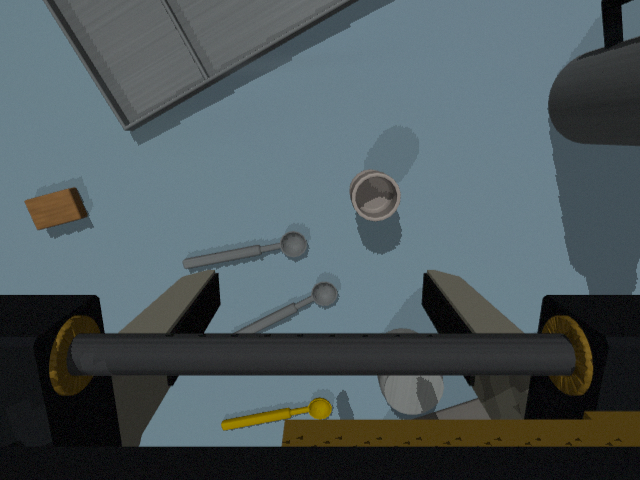

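The wrist view shows the egg cup's rim centred near (375,196) and two steel spoons with bowls at (294,245) and (325,294). The yellow look-alike is at (275,414).

```bash
python3 - <<'E'
from h import *
w=np.load("w1.npy",allow_pickle=True).item()
hsv=cv2.cvtColor(w["pixels"],cv2.COLOR_RGB2HSV); im=w["pixels"].astype(int)
m=np.zeros((480,640),bool); m[150:240,330:420]=(im[150:240,330:420,0]-im[150:240,330:420,2]>5)
for c in blobs(w,m): 
    e=cv2.fitEllipse(cv2.convexHull(c)); print(e, ray(w,[e[0]],.05),c.min(0),c.max(0))
c1=cv2.resize(w["pixels"][160:235,335:415,::-1],None,fx=5,fy=5,interpolation=2);c2=cv2.resize(w["pixels"][230:305,270:350,::-1],None,fx=5,fy=5,interpolation=2)
cv2.imwrite("pics/c2.png",np.hstack([c1,c2]))
plan([.602,-.289,.09],-.447)
E
```

```text
((374.30316162109375, 194.97430419921875), (48.00325012207031, 52.68254089355469), 136.18576049804688) [[ 0.60308061 -0.28665392  0.05      ]] [350 170] [399 220]
plan [0.017 0.184 0.57 ] [-0.0001 -0.0002  0.0012] rows 4.3 0.0 tcp [ 0.55   -0.2701  0.261 ] ya -0.443 j [-0.54  0.15  1.36  0.    1.63 -0.1 ] t 2.9 gap 0.0929 gf 0.0
```

View pics/c2.png

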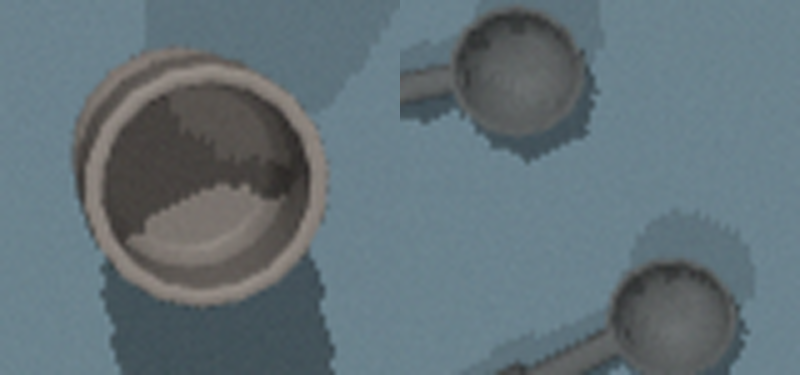

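Both bowls show a rim with a concave inside, so those spoons face up. The cup rim is centred near (376,197), which gives (0.603, -0.289). Descending to grasp it.

{"fn": "step_arm", "kwargs": {
  "targets": "0.017 0.186 0.4 0 0 0;0.017 0.186 0.4 0 0 0;0.017 0.186 0.4 0 0 0;0.017 0.186 0.5 0 0 0;0.017 0.186 0.6 0 0 0;0.017 0.186 0.7 0 0 0;0.017 0.186 0.73 0 0 0;0.017 0.186 0.73 0 0 0;0.017 0.186 0.73 0 0 0;0.017 0.186 0.73 0 0 0"
}}

```text
time: 3.68
position: [0.6039, -0.2927, 0.0452]
ee_rot: [2.655, 1.672, 0.003]
force: [-0.1, -0.2, 0.6]
finger_gap: 0.0927
grasp_force: 0.0
```

{"fn": "step_arm", "kwargs": {
  "targets": "0 0 0 0 0 0;0 0 0 0 0 0;0 0 0 0 0 0;0 0 0 0 0 0;0 0 0 0 0 0;0 0 0 0 0 0;0 0 0 0 0 0;0 0 0 0 0 0;0 0 0 0 0 0;0 0 0 0 0 0",
  "claw": 0.3,
  "force": 15
}}

```text
time: 4.52
position: [0.6018, -0.2923, 0.0417]
ee_rot: [-2.659, -1.672, 0.0]
force: [-0.2, -0.3, 0.2]
finger_gap: 0.0311
grasp_force: 0.0
```

```bash
python3 - <<'E'
from h import *
plan([.441,-.005,.12],-.05)
E
```

```text
plan [ 0.631 -0.898 -0.261] [-1.000e-04 -0.000e+00 -1.268e-01] rows 8.1 3.2 tcp [ 0.6018 -0.2923  0.0417] ya -0.448 j [-0.53  0.43  1.43  0.    1.28 -0.08] t 4.5 gap 0.0311 gf 0.0
```

```bash
python3 - <<'E'
from h import *
w=shot("wrist");t=shot("top");s=shot("side")
a=cv2.resize(t["pixels"][120:280,380:540,::-1],(400,400),interpolation=2);b=cv2.resize(s["pixels"][220:320,380:480,::-1],(400,400),interpolation=2)
cv2.imwrite("pics/c3.png",np.hstack([a,b]));cv2.imwrite("pics/c3w.png",w["pixels"][:,:,::-1])
E
```

```text
(no output)
```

View pics/c3.png

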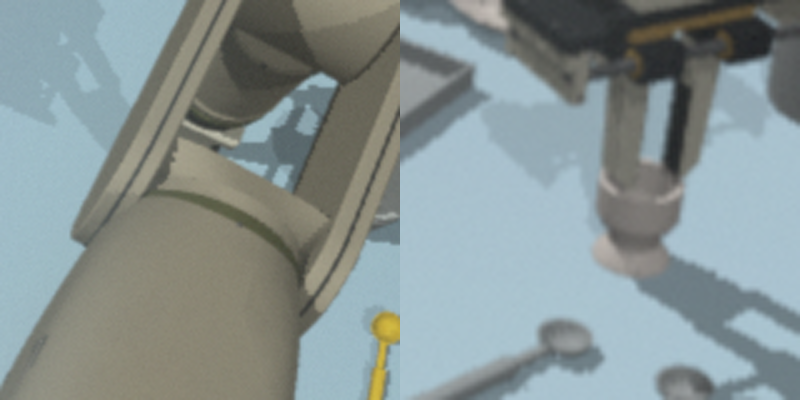

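View pics/c3w.png

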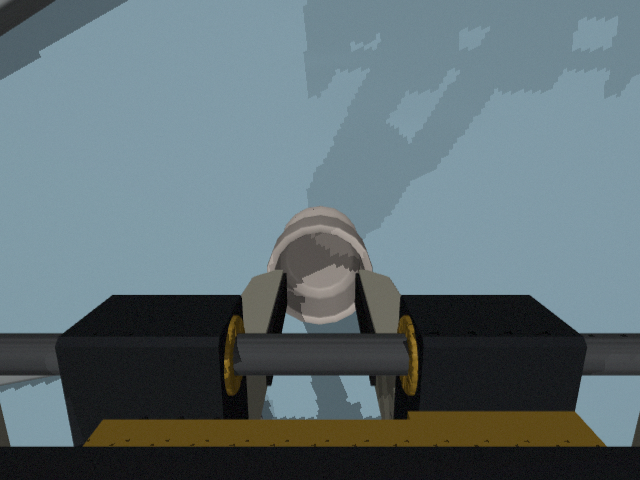

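The wrist view shows the cup still upright with its rim centred near (320,258), off to the tool's +x side of the fingers.

```bash
python3 - <<'E'
from h import *
w=shot("wrist"); st=bot.get_state(); T=R.from_rotvec(st["ee_rot"]).as_matrix()
print(proj(w,[st["position"],st["position"]+[0,0,-.017],st["position"]+[0,0,.0133]]).round(), st["finger_gap"])
p=ray(w,[[320,262],[320,225],[320,296]],.055); print(p, (p-st["position"])@T)
print("cam in tool",(w["xyz"]-st["position"])@T,T.T@w["R"])
E
```

```text
[[320. 275.]
 [320. 264.]
 [320. 285.]] 0.028121180537265714
[[ 0.60673014 -0.28201575  0.055     ]
 [ 0.61434561 -0.26619756  0.055     ]
 [ 0.59938728 -0.29726767  0.055     ]] [[ 1.13526702e-02 -1.09370157e-04 -1.32114473e-02]
 [ 2.89085962e-02 -9.93183436e-05 -1.32113702e-02]
 [-5.57478222e-03 -1.19062132e-04 -1.32115216e-02]]
cam in tool [ 6.91351145e-02  8.97614744e-05 -1.83721514e-01] [[-2.02209020e-04  9.68167530e-01  2.50303003e-01]
 [ 9.99999874e-01  3.10585727e-04 -3.93483182e-04]
 [-4.58698181e-04  2.50302892e-01 -9.68167471e-01]]
```

```bash
python3 - <<'E'
from h import *
st=bot.get_state(); T=R.from_rotvec(st["ee_rot"]).as_matrix(); p=st["position"]
w=shot("wrist");s=shot("side")
pts=[p+T@np.array([0,y,z]) for y in (-.014,.014,-.0315,.0315) for z in (.017,-.03)]
def mark(s,x0,y0,n,k):
    im=cv2.resize(s["pixels"][y0:y0+n,x0:x0+n,::-1],None,fx=k,fy=k,interpolation=2)
    for i,q in enumerate(proj(s,pts)): cv2.circle(im,tuple(int(v) for v in ((q-[x0,y0])*k)),3,(0,0,255) if i%2==0 else (0,255,0),-1)
    return im
cv2.imwrite("pics/c4.png",np.hstack([mark(s,390,210,80,5),mark(w,220,190,200,2)]))
E
```

```text
(no output)
```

View pics/c4.png

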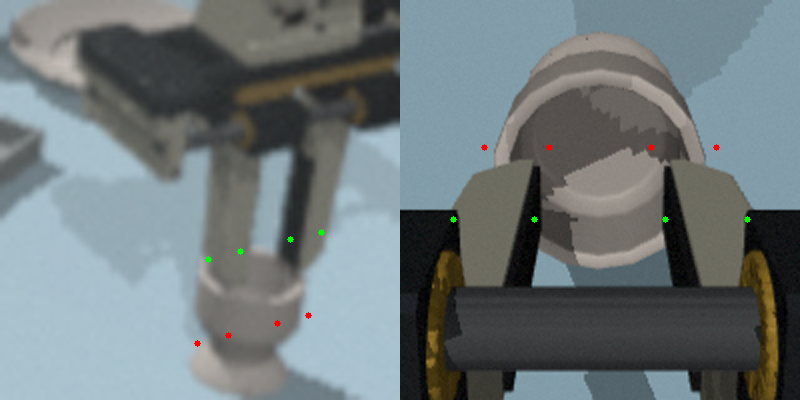

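The fingers ended near the rim, higher than the stated tip offset suggests, so the cup wasn't gripped. I'll reopen, correct 5 mm along tool x and go lower.

{"fn": "step_arm", "kwargs": {
  "targets": "0 0 0 0 0 0;0 0 0 0 0 0;0 0 0 0 0 0;0 0 0 0 0 0;0 0 0 0 0 0;0 0 0 0 0 0;0.016 0 0 0 0 0;0.016 0 0.01 0 0 0;0.016 0 0.03 0 0 0;0.016 0 0.04 0 0 0",
  "claw": 1
}}

```text
time: 5.65
position: [0.6037, -0.2877, 0.0288]
ee_rot: [-2.659, -1.672, 0.001]
force: [0.4, -1.0, -0.9]
finger_gap: 0.0896
grasp_force: 0.0
```

{"fn": "step_arm", "kwargs": {
  "targets": "0 0 0.01 0 0 0;0 0 0.02 0 0 0;0 0 0.03 0 0 0;0 0 0.03 0 0 0;0 0 0.03 0 0 0;0 0 0.03 0 0 0;0 0 0.03 0 0 0;0 0 0.03 0 0 0;0 0 0.03 0 0 0;0 0 0.03 0 0 0"
}}

```text
time: 6.48
position: [0.6041, -0.2881, 0.021]
ee_rot: [2.659, 1.672, 0.0]
force: [-0.1, 0.0, -0.7]
finger_gap: 0.093
grasp_force: 0.0
```

```bash
python3 - <<'E'
from h import *
st=plan([.441,-.005,.12],-.05);print(st["force"],st["finger_gap"])
w=shot("wrist");s=shot("side")
cv2.imwrite("pics/c5.png",np.hstack([cv2.resize(s["pixels"][200:300,380:480,::-1],(400,400),interpolation=2),cv2.resize(w["pixels"][180:330,220:420,::-1],(400,300))if 0 else cv2.resize(w["pixels"][150:350,220:420,::-1],(400,400))]))
E
```

```text
plan [ 0.615 -0.899 -0.33 ] [ 1.000e-04  0.000e+00 -1.267e-01] rows 8.2 3.2 tcp [ 0.6041 -0.2881  0.021 ] ya -0.448 j [-0.52  0.45  1.44 -0.    1.25 -0.07] t 6.5 gap 0.093 gf 0.0
[-0.05900838  0.00607048 -0.73825359] 0.0929518295639245
```

View pics/c5.png

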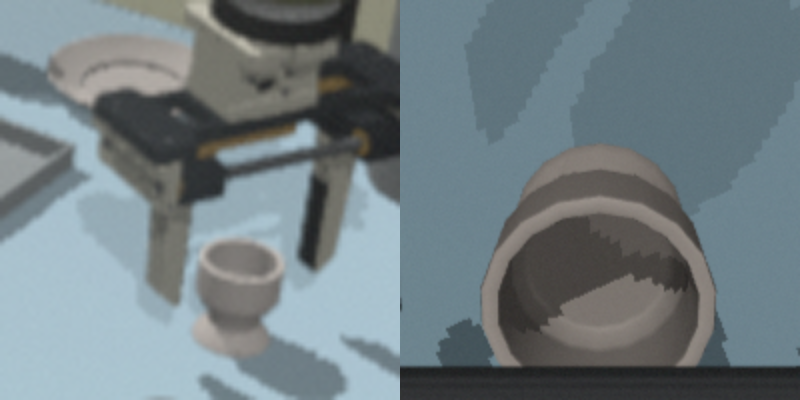

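The side crop shows the tips about 40 mm above the table on either side of the cup. That puts the real tips roughly 19 mm above the reported TCP height, so I'll go slightly lower and close.

{"fn": "step_arm", "kwargs": {
  "targets": "0 0 0.01 0 0 0;0 0 0.01 0 0 0;0 0 0.01 0 0 0;0 0 0.01 0 0 0;0 0 0.01 0 0 0;0 0 0.01 0 0 0;0 0 0.01 0 0 0;0 0 0.01 0 0 0;0 0 0.01 0 0 0;0 0 0.01 0 0 0",
  "claw": 0.4,
  "force": 15
}}

```text
time: 7.42
position: [0.604, -0.288, 0.0179]
ee_rot: [-2.66, -1.672, 0.0]
force: [-2.0, 1.1, 1.0]
finger_gap: 0.0492
grasp_force: 15.0
```

{"fn": "step_arm", "kwargs": {
  "targets": "0 0 -0.12 0 0 0;0 0 -0.25 0 0 0;0.615 -0.9 -0.28 0 0 -0.127;0.615 -0.9 -0.28 0 0 -0.127;0.615 -0.9 -0.28 0 0 -0.127;0.615 -0.9 -0.28 0 0 -0.127;0.615 -0.9 -0.28 0 0 -0.127;0.615 -0.9 -0.28 0 0 -0.127;0.615 -0.9 -0.28 0 0 -0.127;0.615 -0.9 -0.28 0 0 -0.127",
  "force": 25
}}

```text
time: 8.25
position: [0.439, -0.0029, 0.1016]
ee_rot: [-2.275, -2.166, -0.0]
force: [-0.4, 1.0, -1.2]
finger_gap: 0.0487
grasp_force: 25.0
```

{"fn": "step_arm", "kwargs": {
  "targets": "0 0 0 0 0 0;0 0 0 0 0 0;0 0 0 0 0 0;0 0 0 0 0 0;0 0 0 0 0 0;0 0 0 0 0 0;0 0 0 0 0 0;0 0 0 0 0 0;0 0 0 0 0 0;0 0 0 0 0 0"
}}

```text
time: 9.08
position: [0.4406, -0.0049, 0.1018]
ee_rot: [-2.276, -2.166, 0.0]
force: [-0.1, 0.1, -0.7]
finger_gap: 0.049
grasp_force: 25.0
```

```bash
python3 - <<'E'
from h import *
st=plan([.441,-.005,.0215],-.05);print(st["force"])
w=shot("wrist");s=shot("side")
cv2.imwrite("pics/c6.png",np.hstack([cv2.resize(s["pixels"][140:340,220:420,::-1],(400,400),interpolation=2),cv2.resize(w["pixels"][130:330,220:420,::-1],(400,400))]))
E
```

```text
plan [-0.     0.001  0.268] [-0.0001  0.      0.0002] rows 1.9 0.0 tcp [ 0.4406 -0.0049  0.1018] ya -0.049 j [-0.13 -0.24  2.03 -0.    1.35 -0.08] t 9.1 gap 0.049 gf 25.0
[-0.05980344  0.11907232 -0.6678938 ]
```

View pics/c6.png

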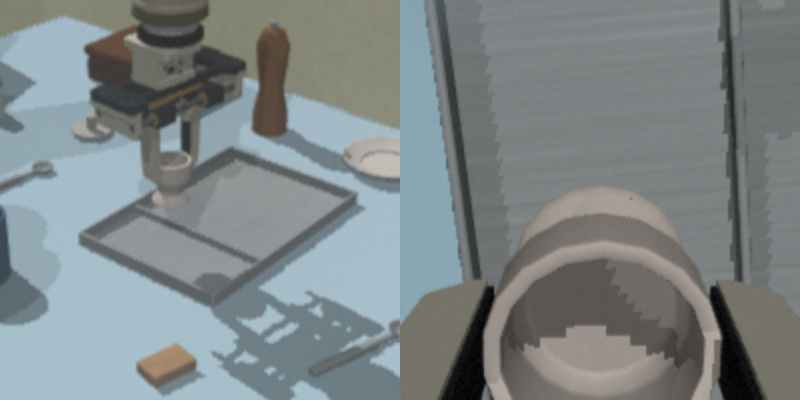

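The cup is held upright over the small compartment, between the outer wall and the divider. Lowering.

{"fn": "step_arm", "kwargs": {
  "targets": "0 0 0.1 0 0 0;0 0 0.18 0 0 0;0 0 0.22 0 0 0;0 0 0.24 0 0 0;0 0 0.25 0 0 0;0 0 0.258 0 0 0;0 0 0.264 0 0 0;0 0 0.268 0 0 0;0 0 0.268 0 0 0;0 0 0.268 0 0 0"
}}

```text
time: 10.02
position: [0.4411, -0.0048, 0.022]
ee_rot: [2.275, 2.166, 0.001]
force: [0.7, -0.0, -1.4]
finger_gap: 0.0501
grasp_force: 2.5
```

{"fn": "step_arm", "kwargs": {
  "targets": "0 0 0 0 0 0;0 0 0.002 0 0 0;0 0 0.003 0 0 0;0 0 0.004 0 0 0;0 0 0.004 0 0 0;0 0 0.004 0 0 0;0 0 0.004 0 0 0;0 0 0.004 0 0 0;0 0 0.004 0 0 0;0 0 0.004 0 0 0"
}}

```text
time: 10.85
position: [0.4409, -0.0047, 0.0209]
ee_rot: [2.275, 2.166, 0.001]
force: [-1.9, 0.7, 6.1]
finger_gap: 0.0488
grasp_force: 25.0
```

Floor contact (6 N up). Releasing, then rising.

{"fn": "step_arm", "kwargs": {
  "targets": "0 0 0 0 0 0;0 0 0 0 0 0;0 0 0 0 0 0;0 0 0 0 0 0;0 0 0 0 0 0;0 0 0 0 0 0;0 0 0 0 0 0;0 0 0 0 0 0;0 0 0 0 0 0;0 0 0 0 0 0",
  "claw": 0.9
}}

```text
time: 11.68
position: [0.4406, -0.0047, 0.0202]
ee_rot: [2.275, 2.166, 0.0]
force: [0.0, -0.4, -0.1]
finger_gap: 0.0836
grasp_force: 0.0
```

{"fn": "step_arm", "kwargs": {
  "targets": "0 0 -0.1 0 0 0;0 0 -0.2 0 0 0;0 0 -0.3 0 0 0;0 0 -0.4 0 0 0;0 0 -0.5 0 0 0;0 0 -0.5 0 0 0;0 0 -0.5 0 0 0;0 0 -0.5 0 0 0;0 0 -0.5 0 0 0;0 0 -0.5 0 0 0"
}}

```text
time: 12.52
position: [0.4395, -0.0046, 0.1685]
ee_rot: [-2.274, -2.165, 0.003]
force: [0.2, 0.5, 0.2]
finger_gap: 0.084
grasp_force: 0.0
```

```bash
python3 - <<'E'
from h import *
t=shot("top");w=shot("wrist");s=shot("side")
cv2.imwrite("pics/c7.png",np.hstack([cv2.resize(s["pixels"][180:300,250:370,::-1],(400,400),interpolation=2),cv2.resize(w["pixels"][100:300,220:420,::-1],(400,400))]))
np.save("w7.npy",w,allow_pickle=True)
plan([.600,.315,.20],np.arctan2(.322,.619))
E
```

```text
plan [ 1.091  0.48  -0.103] [-0.0006 -0.0002 -0.1684] rows 8.6 4.2 tcp [ 0.44   -0.0047  0.1692] ya -0.049 j [-0.13 -0.3   1.95 -0.    1.49 -0.08] t 12.7 gap 0.0837 gf 0.0
```

View pics/c7.png

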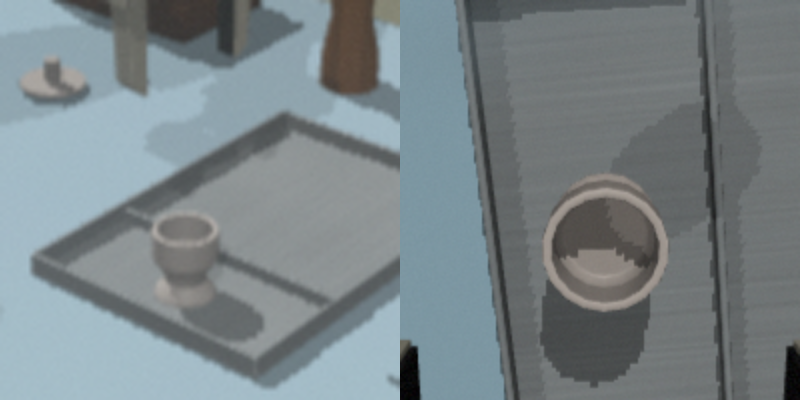

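The egg cup stands upright in the small compartment, with its rim at wrist pixel (322,224), clear of the divider and the outer wall. Next is the cover.

{"fn": "step_arm", "kwargs": {
  "targets": "0.95 0.46 -0.1 0 0 -0.168;0.95 0.46 -0.1 0 0 -0.168;0.95 0.46 -0.1 0 0 -0.168;0.95 0.46 -0.1 0 0 -0.168;0.95 0.46 -0.1 0 0 -0.168;0.95 0.46 -0.1 0 0 -0.168;0.95 0.46 -0.1 0 0 -0.168;0.95 0.46 -0.1 0 0 -0.168;0.95 0.46 -0.1 0 0 -0.168;0.95 0.46 -0.1 0 0 -0.168",
  "claw": 0.36
}}

```text
time: 13.5
position: [0.5922, 0.2742, 0.1988]
ee_rot: [-1.628, -2.685, 0.003]
force: [-0.1, -0.8, -0.8]
finger_gap: 0.0337
grasp_force: 0.0
```

```bash
python3 - <<'E'
from h import *
w=np.load("w7.npy",allow_pickle=True).item(); print("cup",ray(w,[[322.5,224]],.058))
w=shot("wrist"); im=w["pixels"].astype(int)
m=(im[:,:,0]-im[:,:,2]>5); m[330:]=0
for c in blobs(w,m,200):
    e=cv2.fitEllipse(cv2.convexHull(c)); print(np.round(e[0],1),np.round(e[1],0),ray(w,[e[0]],.007))
print("exp",proj(w,[[.619,.322,.009],[.619,.322,.031]]))
plan([.619,.322,.12],.48)
E
```

```text
cup [[ 0.44107412 -0.00424354  0.058     ]]
[395.  318.1] [ 39. 114.] [[0.71750159 0.20353937 0.007     ]]
[247.6 316.1] [ 40. 107.] [[0.57845237 0.13348408 0.007     ]]
[369.4 171.9] [63. 65.] [[0.61836664 0.32474949 0.007     ]]
[674.9 193.4] [248. 392.] [[0.89124143 0.44370893 0.007     ]]
exp [[368.78409859 174.97625094]
 [371.66816448 177.54614306]]
plan [0.103 0.156 0.263] [-0.0007  0.     -0.0002] rows 2.3 0.0 tcp [0.592  0.2731 0.199 ] ya 0.479 j [ 0.35  0.27  1.33 -0.    1.54 -0.13] t 13.6 gap 0.0334 gf 0.0
```

{"fn": "step_arm", "kwargs": {
  "targets": "0.11 0.157 0.1 0 0 0;0.11 0.157 0.2 0 0 0;0.11 0.157 0.3 0 0 0;0.11 0.157 0.4 0 0 0;0.11 0.157 0.47 0 0 0;0.11 0.157 0.497 0 0 0;0.11 0.157 0.497 0 0 0;0.11 0.157 0.497 0 0 0;0.11 0.157 0.497 0 0 0;0.11 0.157 0.497 0 0 0"
}}

```text
time: 14.38
position: [0.6208, 0.3245, 0.0542]
ee_rot: [1.631, 2.682, 0.006]
force: [0.2, 0.0, 0.4]
finger_gap: 0.0337
grasp_force: 0.0
```

```bash
python3 - <<'E'
from h import *
st=plan([.6185,.324,.0],.48); T=R.from_rotvec(st["ee_rot"]).as_matrix()
w=shot("wrist"); im=w["pixels"].astype(int)
m=(im[:,:,0]-im[:,:,2]>5); m[300:]=0
for c in blobs(w,m,200):
    e=cv2.fitEllipse(cv2.convexHull(c)); p=ray(w,[e[0]],.007); print(np.round(e[0],1),np.round(e[1],0),p,(p-st["position"])@T,c.min(0),c.max(0))
crop(w,170,100,470,350,2,"c8.png")
E
```

```text
plan [ 0.002 -0.008  0.181] [ 0.0014  0.0001 -0.0006] rows 1.3 0.0 tcp [0.6208 0.3245 0.0542] ya 0.478 j [ 0.41  0.49  1.32 -0.    1.32 -0.07] t 14.4 gap 0.0337 gf 0.0
[383.8 292.4] [30. 57.] [[0.67080946 0.31680078 0.007     ]] [[-0.02982488  0.04062185  0.04739768]] [362 270] [405 299]
[300.  254.5] [ 98. 144.] [[0.61184943 0.31490916 0.007     ]] [[-0.00437191 -0.01259424  0.04715913]] [237 198] [365 299]
[648.  132.3] [ 8. 31.] [[0.75708079 0.4730998  0.007     ]] [[0.06924058 0.1891405  0.04800789]] [541 150] [639 299]
```

View pics/c8.png

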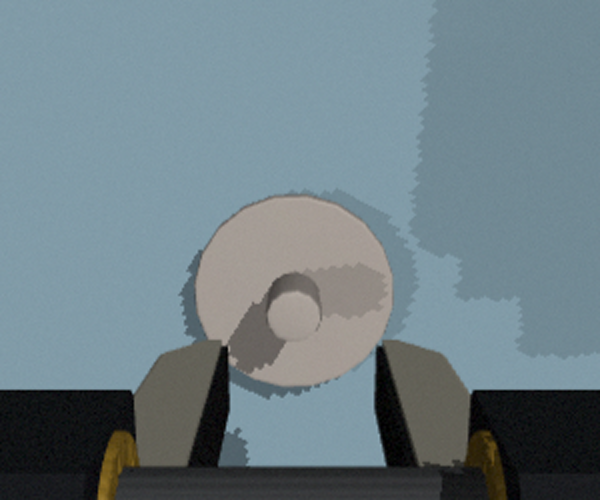

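The cover is knob up: disc centre at wrist pixel (317,245), knob top at (317,258), with the finger gap straddling it.

```bash
python3 - <<'E'
from h import *
w=shot("wrist"); st=bot.get_state(); T=R.from_rotvec(st["ee_rot"]).as_matrix()
for uv,z in(([317,258],.031),([317,245],.009)): p=ray(w,[uv],z); print(p,((p-st["position"])@T/.3).round(4))
E
```

```text
[[0.61848824 0.32492619 0.031     ]] [[ 0.004  -0.0052  0.0748]]
[[0.6178674  0.32589165 0.009     ]] [[ 0.0079 -0.0058  0.1482]]
```

Descend slowly until about reading 0, watching the force.

{"fn": "step_arm", "kwargs": {
  "targets": "0.005 -0.006 0.03 0 0 0;0.005 -0.006 0.06 0 0 0;0.005 -0.006 0.09 0 0 0;0.005 -0.006 0.11 0 0 0;0.005 -0.006 0.125 0 0 0;0.005 -0.006 0.135 0 0 0;0.005 -0.006 0.145 0 0 0;0.005 -0.006 0.15 0 0 0;0.005 -0.006 0.15 0 0 0;0.005 -0.006 0.15 0 0 0"
}}

```text
time: 15.32
position: [0.617, 0.3247, 0.0064]
ee_rot: [1.632, 2.684, 0.001]
force: [0.6, 0.9, -0.2]
finger_gap: 0.0336
grasp_force: 0.0
```

{"fn": "step_arm", "kwargs": {
  "targets": "0 0 0.005 0 0 0;0 0 0.01 0 0 0;0 0 0.015 0 0 0;0 0 0.02 0 0 0;0 0 0.025 0 0 0;0 0 0.03 0 0 0;0 0 0.03 0 0 0;0 0 0.03 0 0 0;0 0 0.03 0 0 0;0 0 0.03 0 0 0"
}}

```text
time: 16.15
position: [0.6169, 0.3247, -0.0028]
ee_rot: [1.632, 2.685, 0.0]
force: [-0.1, 0.4, -1.0]
finger_gap: 0.0332
grasp_force: 0.0
```

{"fn": "step_arm", "kwargs": {
  "targets": "0 0 0.005 0 0 0;0 0 0.005 0 0 0;0 0 0.005 0 0 0;0 0 0.005 0 0 0;0 0 0.005 0 0 0;0 0 0.005 0 0 0;0 0 0.005 0 0 0;0 0 0.005 0 0 0;0 0 0.005 0 0 0;0 0 0.005 0 0 0",
  "claw": 0,
  "force": 25
}}

```text
time: 16.98
position: [0.6168, 0.3246, -0.0044]
ee_rot: [-1.632, -2.685, 0.0]
force: [-0.7, 0.3, -1.0]
finger_gap: 0.0154
grasp_force: 25.0
```

{"fn": "step_arm", "kwargs": {
  "targets": "0 0 -0.05 0 0 0;0 0 -0.15 0 0 0;0 0 -0.25 0 0 0;0 0 -0.33 0 0 0;0 0 -0.4 0 0 0;0 0 -0.4 0 0 0;0 0 -0.4 0 0 0;0 0 -0.4 0 0 0;0 0 -0.4 0 0 0;0 0 -0.4 0 0 0"
}}

```text
time: 17.82
position: [0.6156, 0.3241, 0.1135]
ee_rot: [-1.631, -2.683, 0.004]
force: [-0.3, 0.8, -0.4]
finger_gap: 0.0152
grasp_force: 25.0
```

```bash
python3 - <<'E'
from h import *
w=shot("wrist"); st=plan([.441,-.0043,.12],-.049); T=R.from_rotvec(st["ee_rot"]).as_matrix()
im=w["pixels"].astype(int); m=(im[:,:,0]-im[:,:,2]>5).astype(np.uint8); m[:,:180]=0;m[:,460:]=0
cv2.imwrite("pics/c9.png",w["pixels"][150:400,170:470,::-1])
for c in blobs(w,m,300): print(c.min(0),c.max(0),cv2.contourArea(c),[np.round(x,1) for x in cv2.fitEllipse(c)[:2]])
E
```

```text
plan [-0.704 -1.021 -0.018] [-0.001   0.0002  0.168 ] rows 8.9 4.2 tcp [0.6157 0.3242 0.1137] ya 0.479 j [ 0.41  0.44  1.28  0.    1.42 -0.07] t 17.9 gap 0.0151 gf 25.0
[180 222] [459 446] 27493.5 [array([318.8, 356.2]), array([221.3, 286.2])]
```

{"fn": "step_arm", "kwargs": {
  "targets": "-0.66 -0.96 -0.03 0 0 0.168;-0.66 -0.96 -0.03 0 0 0.168;-0.66 -0.96 -0.03 0 0 0.168;-0.66 -0.96 -0.03 0 0 0.168;-0.66 -0.96 -0.03 0 0 0.168;-0.66 -0.96 -0.03 0 0 0.168;-0.66 -0.96 -0.03 0 0 0.168;-0.66 -0.96 -0.03 0 0 0.168;-0.66 -0.96 -0.03 0 0 0.168;-0.66 -0.96 -0.03 0 0 0.168"
}}

```text
time: 18.7
position: [0.4505, 0.0134, 0.1241]
ee_rot: [-2.279, -2.162, 0.002]
force: [0.2, -0.2, -0.1]
finger_gap: 0.0152
grasp_force: 25.0
```

```bash
python3 - <<'E'
from h import *
plan([.441,-.0045,.065],-.049)
E
```

```text
plan [-0.061 -0.028  0.197] [-0.0004  0.0003 -0.0011] rows 1.5 0.0 tcp [0.4505 0.0134 0.1241] ya -0.053 j [-0.08 -0.23  1.98 -0.    1.4  -0.03] t 18.7 gap 0.0152 gf 25.0
```

{"fn": "step_arm", "kwargs": {
  "targets": "-0.061 -0.028 0.03 0 0 0;-0.061 -0.028 0.06 0 0 0;-0.061 -0.028 0.1 0 0 0;-0.061 -0.028 0.13 0 0 0;-0.061 -0.028 0.16 0 0 0;-0.061 -0.028 0.18 0 0 0;-0.061 -0.028 0.19 0 0 0;-0.061 -0.028 0.197 0 0 0;-0.061 -0.028 0.197 0 0 0;-0.061 -0.028 0.197 0 0 0"
}}

```text
time: 19.53
position: [0.4433, -0.0015, 0.0658]
ee_rot: [2.275, 2.166, 0.0]
force: [-0.3, 0.1, -0.5]
finger_gap: 0.0151
grasp_force: 25.0
```

```bash
python3 - <<'E'
from h import *
plan([.441,-.0045,.0498],-.049); s=shot("side")
w=shot("wrist")
cv2.imwrite("pics/c10.png",np.hstack([cv2.resize(s["pixels"][200:280,270:350,::-1],(400,400),interpolation=2),cv2.resize(w["pixels"][150:350,220:420,::-1],(400,400))]))
E
```

```text
plan [-0.01  -0.007  0.053] [ 0.0001 -0.      0.    ] rows 0.4 0.0 tcp [ 0.4433 -0.0015  0.0658] ya -0.049 j [-0.12 -0.2   2.06  0.    1.28 -0.07] t 19.5 gap 0.0151 gf 25.0
```

View pics/c10.png

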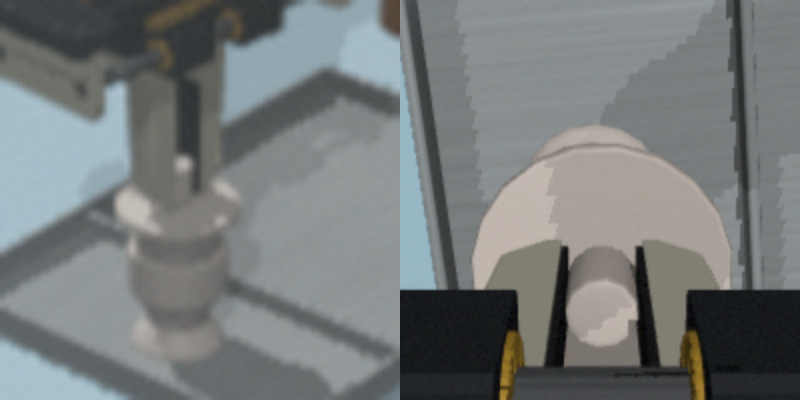

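The cover hangs level and centred just above the cup. Lowering it on.

{"fn": "step_arm", "kwargs": {
  "targets": "-0.01 -0.007 0.005 0 0 0;-0.01 -0.007 0.01 0 0 0;-0.01 -0.007 0.02 0 0 0;-0.01 -0.007 0.027 0 0 0;-0.01 -0.007 0.034 0 0 0;-0.01 -0.007 0.04 0 0 0;-0.01 -0.007 0.046 0 0 0;-0.01 -0.007 0.05 0 0 0;-0.01 -0.007 0.05 0 0 0;-0.01 -0.007 0.05 0 0 0"
}}

```text
time: 20.47
position: [0.4407, -0.0045, 0.0505]
ee_rot: [-2.275, -2.166, 0.0]
force: [0.0, -0.0, -0.5]
finger_gap: 0.0155
grasp_force: 25.0
```

{"fn": "step_arm", "kwargs": {
  "targets": "0 0 0.001 0 0 0;0 0 0.002 0 0 0;0 0 0.003 0 0 0;0 0 0.003 0 0 0;0 0 0.003 0 0 0;0 0 0.003 0 0 0;0 0 0.003 0 0 0;0 0 0.003 0 0 0;0 0 0.003 0 0 0;0 0 0.003 0 0 0"
}}

```text
time: 21.3
position: [0.4409, -0.0045, 0.0498]
ee_rot: [2.275, 2.166, 0.0]
force: [0.2, 0.3, 0.5]
finger_gap: 0.0156
grasp_force: 25.0
```

{"fn": "step_arm", "kwargs": {
  "targets": "0 0 0.001 0 0 0;0 0 0.002 0 0 0;0 0 0.002 0 0 0;0 0 0.002 0 0 0;0 0 0.002 0 0 0;0 0 0.002 0 0 0;0 0 0.002 0 0 0;0 0 0.002 0 0 0;0 0 0.002 0 0 0;0 0 0.002 0 0 0"
}}

```text
time: 22.13
position: [0.441, -0.0045, 0.0497]
ee_rot: [2.275, 2.166, 0.0]
force: [-3.1, -0.0, 6.5]
finger_gap: 0.0153
grasp_force: 25.0
```

{"fn": "step_arm", "kwargs": {
  "targets": "0 0 0 0 0 0;0 0 0 0 0 0;0 0 0 0 0 0;0 0 0 0 0 0;0 0 0 0 0 0;0 0 0 0 0 0;0 0 0 0 0 0;0 0 0 0 0 0;0 0 0 0 0 0;0 0 0 0 0 0",
  "claw": 0.4
}}

```text
time: 22.97
position: [0.4408, -0.0045, 0.049]
ee_rot: [2.275, 2.166, -0.0]
force: [-0.0, 0.0, 0.4]
finger_gap: 0.0373
grasp_force: 0.0
```

{"fn": "step_arm", "kwargs": {
  "targets": "0 0 -0.05 0 0 0;0 0 -0.12 0 0 0;0 0 -0.2 0 0 0;0 0 -0.3 0 0 0;0 0 -0.4 0 0 0;0 0 -0.45 0 0 0;0 0 -0.45 0 0 0;0 0 -0.45 0 0 0;0 0 -0.45 0 0 0;0 0 -0.45 0 0 0"
}}

```text
time: 23.8
position: [0.4398, -0.0044, 0.1823]
ee_rot: [-2.274, -2.165, 0.003]
force: [-0.5, 0.1, 0.6]
finger_gap: 0.0372
grasp_force: 0.0
```

```bash
python3 - <<'E'
from h import *
w=shot("wrist"); im=w["pixels"].astype(int)
m=(im[:,:,0]-im[:,:,2]>5); m[300:]=0
for c in blobs(w,m,300):
    e=cv2.fitEllipse(cv2.convexHull(c)); print(np.round(e[0],1),np.round(e[1],0),np.round(e[2]),c.min(0),c.max(0),ray(w,[e[0]],.062))
t=shot("top")
for c in blobs(t,grey(t,33),60,18000):
    mm=c.mean(0)
    P=ray(t,c,0.008); b=cv2.minAreaRect((P[:,:2]*1000).astype(np.float32))
    if 130<max(b[1])<165 and min(b[1])<40: print("spoon",mm.round(),spoon(P))
plan([.43,.287,.2],-1.665); plan([.44,-.292,.2],1.31)
E
```

```text
[388.9 292.4] [30. 60.] 135.0 [365 270] [411 299] [[ 0.49397135 -0.06792128  0.062     ]]
[252.4 293. ] [29. 61.] 44.0 [231 270] [276 299] [[ 0.37934375 -0.0629232   0.062     ]]
[322.4 222. ] [75. 76.] 86.0 [285 185] [360 259] [[ 0.44113262 -0.00461951  0.062     ]]
spoon [202. 272.] (array([0.38774768, 0.27724631]), np.float64(-0.082461453421912), [29.268009185791016, 146.12863159179688])
spoon [439. 246.] (array([ 0.43942401, -0.29709097]), np.float64(-0.25954637563806043), [27.85872459411621, 147.89231872558594])
spoon [476. 244.] (array([ 0.44510153, -0.37835794]), np.float64(0.04430167723720535), [27.34558868408203, 146.40536499023438])
plan [ 0.969 -0.081 -0.058] [-0.0007  0.0006  0.5143] rows 7.0 12.9 tcp [ 0.4399 -0.0044  0.1825] ya -0.049 j [-0.13 -0.31  1.93 -0.    1.52 -0.08] t 23.9 gap 0.0372 gf 0.0
plan [-0.957  0.047 -0.059] [-0.0006 -0.0006 -0.4326] rows 6.9 10.9 tcp [ 0.4399 -0.0044  0.1825] ya -0.049 j [-0.13 -0.31  1.93 -0.    1.52 -0.08] t 23.9 gap 0.0372 gf 0.0
```

The cover sits level and centred: it reads as a 75x76 px circle at (0.441, -0.005). The left spoon was knocked to (0.388, 0.277). Next is spoon A at (0.439, -0.296).

{"fn": "step_arm", "kwargs": {
  "targets": "-0.967 0.045 0 0 0 0.28;-0.967 0.045 0 0 0 0.28;-0.967 0.045 0 0 0 0.28;-0.967 0.045 0 0 0 0.28;-0.967 0.045 0 0 0 0.28;-0.967 0.045 0 0 0 0.28;-0.967 0.045 0 0 0 0.28;-0.967 0.045 0 0 0 0.28;-0.967 0.045 0 0 0 0.28;-0.967 0.045 0 0 0 0.28"
}}

```text
time: 24.73
position: [0.4395, -0.2944, 0.1829]
ee_rot: [-2.979, -0.991, 0.001]
force: [0.1, 0.3, 0.0]
finger_gap: 0.0372
grasp_force: 0.0
```

{"fn": "step_arm", "kwargs": {
  "targets": "0 0 0 0 0 0.287;0 0 0 0 0 0.287;0 0 0 0 0 0.287;0 0 0 0 0 0.287;0 0 0 0 0 0.287;0 0 0 0 0 0.287;0 0 0 0 0 0.287;0 0 0 0 0 0.287;0 0 0 0 0 0.287;0 0 0 0 0 0.287"
}}

```text
time: 25.57
position: [0.4403, -0.2935, 0.184]
ee_rot: [-3.116, 0.4, -0.0]
force: [-0.2, -0.1, 0.4]
finger_gap: 0.037
grasp_force: 0.0
```

```bash
cat >> h.py <<'E'
def seen(z=.01,rmax=300):
    """spoon as the wrist sees it: handle centre line by fitLine, bowl end point"""
    w=shot("wrist"); g=grey(w,32); g[rmax:]=0
    for c in blobs(w,g,150,20000):
        b=cv2.minAreaRect(c.astype(np.float32))
        if max(b[1])<1.6*min(b[1]): continue
        P=ray(w,c,z)[:,:2]; vx,vy,x0,y0=cv2.fitLine(P.astype(np.float32),cv2.DIST_HUBER,0,1e-4,1e-4).ravel()
        t=(P-[x0,y0])@[vx,vy]; print(c.min(0),c.max(0),"line yaw %.3f"%np.arctan2(vy,vx),"ends",(np.array([x0,y0])+np.outer([t.min(),t.max()],[vx,vy])).round(4).tolist())
E
python3 - <<'E'
from h import *
plan([.4394,-.2955,-.008],-1.83); seen()
E
```

```text
plan [-0.001  0.007  0.64 ] [-0.0001 -0.      0.0012] rows 4.6 0.0 tcp [ 0.4403 -0.2935  0.184 ] ya -1.826 j [-0.69 -0.05  1.71  0.    1.49  1.14] t 25.6 gap 0.037 gf 0.0
[302 128] [336 283] line yaw -0.250 ends [[0.3693, -0.2742], [0.5118, -0.3105]]
[378 100] [435 255] line yaw 0.064 ends [[0.3708, -0.385], [0.5181, -0.3756]]
[636   0] [639  80] line yaw -0.047 ends [[0.4807, -0.5877], [0.544, -0.5907]]
[477   0] [615  63] line yaw 1.437 ends [[0.5485, -0.5723], [0.5636, -0.46]]
```

{"fn": "step_arm", "kwargs": {
  "targets": "0 -0.003 0.13 0 0 0.001;0 -0.003 0.26 0 0 0.001;0 -0.003 0.38 0 0 0.001;0 -0.003 0.48 0 0 0.001;0 -0.003 0.56 0 0 0.001;0 -0.003 0.6 0 0 0.001;0 -0.003 0.62 0 0 0.001;0 -0.003 0.635 0 0 0.001;0 -0.003 0.647 0 0 0.001;0 -0.003 0.647 0 0 0.001"
}}

```text
time: 26.45
position: [0.441, -0.2946, -0.0092]
ee_rot: [3.114, -0.411, 0.002]
force: [0.3, 0.9, -0.7]
finger_gap: 0.037
grasp_force: 0.0
```

{"fn": "step_arm", "kwargs": {
  "targets": "0 0 0 0 0 0;0 0 0.003 0 0 0;0 0 0.006 0 0 0;0 0 0.009 0 0 0;0 0 0.012 0 0 0;0 0 0.015 0 0 0;0 0 0.015 0 0 0;0 0 0.015 0 0 0;0 0 0.015 0 0 0;0 0 0.015 0 0 0"
}}

```text
time: 27.28
position: [0.4402, -0.2941, -0.0145]
ee_rot: [3.114, -0.412, -0.0]
force: [-0.0, -0.4, -0.2]
finger_gap: 0.0373
grasp_force: 0.0
```

{"fn": "step_arm", "kwargs": {
  "targets": "0 0 0.002 0 0 0;0 0 0.004 0 0 0;0 0 0.006 0 0 0;0 0 0.008 0 0 0;0 0 0.01 0 0 0;0 0 0.01 0 0 0;0 0 0.01 0 0 0;0 0 0.01 0 0 0;0 0 0.01 0 0 0;0 0 0.01 0 0 0"
}}

```text
time: 28.12
position: [0.4403, -0.2941, -0.0175]
ee_rot: [3.114, -0.412, 0.0]
force: [-1.0, 0.8, 3.0]
finger_gap: 0.0374
grasp_force: 1.2
```

```bash
python3 - <<'E'
from h import *
st=plan([.4394,-.2955,-.018],-1.83); print(st["force"]); s=shot("side")
T=R.from_rotvec(st["ee_rot"]).as_matrix()
for y in(-.0185,.0185):
  for dz in (0,.01,.02,.03): print(y,dz,proj(s,st["position"]+T@[0,y,-dz]).round(1).tolist())
q=proj(s,st["position"])[0].astype(int); q[1]-=10; print(q); crop(s,q[0]-40,q[1]-30,q[0]+40,q[1]+30,8,"c11.png")
E
```

```text
plan [-0.002  0.005  0.002] [ 0.     -0.     -0.0011] rows 0.0 0.0 tcp [ 0.4403 -0.2941 -0.0175] ya -1.834 j [-0.69  0.17  1.87 -0.    1.1   1.15] t 28.1 gap 0.0374 gf 1.2
[-0.97676449  0.75495015  2.99795319]
-0.0185 0 [[396.6, 317.9]]
-0.0185 0.01 [[396.9, 314.3]]
-0.0185 0.02 [[397.3, 310.7]]
-0.0185 0.03 [[397.7, 307.1]]
0.0185 0 [[407.8, 326.7]]
0.0185 0.01 [[408.2, 323.2]]
0.0185 0.02 [[408.6, 319.5]]
0.0185 0.03 [[409.1, 315.9]]
[402 312]
```

Tips touch the table at a reading of -0.0175, which settles the tip offset. Raise 1 mm and grip.

{"fn": "step_arm", "kwargs": {
  "targets": "0 0 -0.004 0 0 0;0 0 -0.004 0 0 0;0 0 -0.004 0 0 0;0 0 -0.004 0 0 0;0 0 -0.004 0 0 0;0 0 -0.004 0 0 0;0 0 -0.004 0 0 0;0 0 -0.004 0 0 0;0 0 -0.004 0 0 0;0 0 -0.004 0 0 0",
  "claw": 0,
  "force": 30
}}

```text
time: 29.0
position: [0.4402, -0.294, -0.0164]
ee_rot: [-3.114, 0.412, 0.0]
force: [1.1, 0.3, -0.5]
finger_gap: 0.0117
grasp_force: 30.0
```

{"fn": "step_arm", "kwargs": {
  "targets": "0 0 -0.05 0 0 0;0 0 -0.15 0 0 0;0 0 -0.28 0 0 0;0 0 -0.4 0 0 0;0 0 -0.5 0 0 0;0 0 -0.52 0 0 -0.07;0 0 -0.52 0 0 -0.14;0 0 -0.52 0 0 -0.2;0 0 -0.52 0 0 -0.2;0 0 -0.52 0 0 -0.2"
}}

```text
time: 29.83
position: [0.4402, -0.2941, 0.1397]
ee_rot: [3.088, 0.575, 0.0]
force: [0.7, 0.4, -0.1]
finger_gap: 0.0115
grasp_force: 30.0
```

```bash
python3 - <<'E'
from h import *
plan([.60,-.0635,.14],1.61)
E
```

```text
plan [ 0.774 -0.525 -0.001] [ 0.000e+00  1.000e-04 -8.952e-01] rows 6.7 22.5 tcp [ 0.4402 -0.2941  0.1397] ya -1.202 j [-0.69 -0.02  1.76 -0.    1.4   0.52] t 29.8 gap 0.0115 gf 30.0
```

{"fn": "step_arm", "kwargs": {
  "targets": "0.774 -0.525 0 0 0 -0.35;0.774 -0.525 0 0 0 -0.35;0.774 -0.525 0 0 0 -0.35;0.774 -0.525 0 0 0 -0.35;0.774 -0.525 0 0 0 -0.35;0.774 -0.525 0 0 0 -0.35;0.774 -0.525 0 0 0 -0.35;0.774 -0.525 0 0 0 -0.35;0.774 -0.525 0 0 0 -0.35;0.774 -0.525 0 0 0 -0.35"
}}

```text
time: 30.67
position: [0.6017, -0.0636, 0.1392]
ee_rot: [-2.332, -2.104, 0.001]
force: [0.9, -0.1, -0.3]
finger_gap: 0.0115
grasp_force: 30.0
```

{"fn": "step_arm", "kwargs": {
  "targets": "0 0 0 0 0 -0.273;0 0 0 0 0 -0.273;0 0 0 0 0 -0.273;0 0 0 0 0 -0.273;0 0 0 0 0 -0.273;0 0 0 0 0 -0.273;0 0 0 0 0 -0.273;0 0 0 0 0 -0.273;0 0 0 0 0 -0.273;0 0 0 0 0 -0.273"
}}

```text
time: 31.5
position: [0.6015, -0.0648, 0.1396]
ee_rot: [1.264, 2.876, -0.0]
force: [-0.0, 0.3, -0.8]
finger_gap: 0.012
grasp_force: 30.0
```

{"fn": "step_arm", "kwargs": {
  "targets": "0 0 0 0 0 -0.273;0 0 0 0 0 -0.273;0 0 0 0 0 -0.273;0 0 0 0 0 -0.273;0 0 0 0 0 -0.273;0 0 0 0 0 -0.273;0 0 0 0 0 -0.273;0 0 0 0 0 -0.273;0 0 0 0 0 -0.273;0 0 0 0 0 -0.273"
}}

```text
time: 32.33
position: [0.6015, -0.0646, 0.1396]
ee_rot: [0.047, -3.141, -0.0]
force: [0.0, -0.6, -1.1]
finger_gap: 0.012
grasp_force: 30.0
```

```bash
python3 - <<'E'
from h import *
plan([.602,-.0635,-.01],1.61); seen(.16,330)
E
```

```text
plan [-0.002  0.003  0.499] [ 0.     -0.     -0.0029] rows 3.6 0.1 tcp [ 0.6015 -0.0646  0.1396] ya 1.601 j [-0.19  0.18  1.55  0.    1.42 -1.79] t 32.3 gap 0.012 gf 30.0
```

{"fn": "step_arm", "kwargs": {
  "targets": "0 0.003 0.13 0 0 -0.003;0 0.003 0.26 0 0 -0.003;0 0.003 0.36 0 0 -0.003;0 0.003 0.42 0 0 -0.003;0 0.003 0.45 0 0 -0.003;0 0.003 0.47 0 0 -0.003;0 0.003 0.485 0 0 -0.003;0 0.003 0.495 0 0 -0.003;0 0.003 0.502 0 0 -0.003;0 0.003 0.505 0 0 -0.003"
}}

```text
time: 33.22
position: [0.6026, -0.0638, -0.0108]
ee_rot: [-0.07, 3.139, -0.001]
force: [0.5, -0.3, -1.0]
finger_gap: 0.0117
grasp_force: 30.0
```

{"fn": "step_arm", "kwargs": {
  "targets": "0 0 0 0 0 0;0 0 0.001 0 0 0;0 0 0.002 0 0 0;0 0 0.003 0 0 0;0 0 0.004 0 0 0;0 0 0.004 0 0 0;0 0 0.004 0 0 0;0 0 0.004 0 0 0;0 0 0.004 0 0 0;0 0 0.004 0 0 0"
}}

```text
time: 34.05
position: [0.6015, -0.0636, -0.0131]
ee_rot: [0.071, -3.141, -0.0]
force: [0.0, -0.2, -0.1]
finger_gap: 0.0112
grasp_force: 30.0
```

{"fn": "step_arm", "kwargs": {
  "targets": "0 0 0.001 0 0 0;0 0 0.002 0 0 0;0 0 0.002 0 0 0;0 0 0.002 0 0 0;0 0 0.002 0 0 0;0 0 0.002 0 0 0;0 0 0.002 0 0 0;0 0 0.002 0 0 0;0 0 0.002 0 0 0;0 0 0.002 0 0 0"
}}

```text
time: 34.88
position: [0.6016, -0.0636, -0.0135]
ee_rot: [-0.071, 3.141, -0.0]
force: [-2.2, 0.2, 5.3]
finger_gap: 0.0115
grasp_force: 30.0
```

{"fn": "step_arm", "kwargs": {
  "targets": "0 0 0 0 0 0;0 0 0 0 0 0;0 0 0 0 0 0;0 0 0 0 0 0;0 0 0 0 0 0;0 0 0 0 0 0;0 0 0 0 0 0;0 0 0 0 0 0;0 0 0 0 0 0;0 0 0 0 0 0",
  "claw": 0.28
}}

```text
time: 35.72
position: [0.6015, -0.0636, -0.0137]
ee_rot: [-0.07, 3.141, -0.0]
force: [0.0, -0.3, 1.1]
finger_gap: 0.0263
grasp_force: 0.0
```

{"fn": "step_arm", "kwargs": {
  "targets": "0 0 -0.03 0 0 0;0 0 -0.1 0 0 0;0 0 -0.2 0 0 0;0 0 -0.3 0 0 0;0 0 -0.42 0 0 0;0 0 -0.55 0 0 0;0 0 -0.55 0 0 0;0 0 -0.55 0 0 0;0 0 -0.55 0 0 0;0 0 -0.55 0 0 0"
}}

```text
time: 36.55
position: [0.6005, -0.0634, 0.1498]
ee_rot: [0.07, -3.138, -0.001]
force: [-0.4, 0.2, 0.1]
finger_gap: 0.0259
grasp_force: 0.0
```

```bash
python3 - <<'E'
from h import *
t=shot("top")
for c in blobs(t,grey(t,33),60,18000):
    P=ray(t,c,0.008); b=cv2.minAreaRect((P[:,:2]*1000).astype(np.float32))
    if 120<max(b[1])<165 and min(b[1])<45: print("spoon",c.mean(0).round(),spoon(P))
plan([.445,-.378,.14],1.615);plan([.445,-.378,.14],-1.527)
w=shot("wrist"); np.save("w12.npy",w,allow_pickle=True); cv2.imwrite("pics/c12.png",w["pixels"][:,:,::-1])
E
```

```text
spoon [202. 272.] (array([0.38774768, 0.27724631]), np.float64(-0.08668086543287773), [29.268009185791016, 146.12863159179688])
spoon [476. 244.] (array([ 0.44506696, -0.37852301]), np.float64(0.04807682641992369), [27.292932510375977, 146.40992736816406])
plan [ 0.564 -1.025  0.032] [ 0.0002 -0.001   0.0002] rows 8.4 0.0 tcp [ 0.6003 -0.0634  0.1494] ya 1.616 j [-0.19  0.17  1.54  0.    1.44 -1.81] t 36.6 gap 0.026 gf 0.0
plan [ 0.564 -1.025  0.032] [ 1.600e-03  4.000e-04 -9.997e-01] rows 8.4 25.1 tcp [ 0.6003 -0.0634  0.1494] ya 1.616 j [-0.19  0.17  1.54  0.    1.44 -1.81] t 36.6 gap 0.026 gf 0.0
```

{"fn": "step_arm", "kwargs": {
  "targets": "0.53 -0.97 0 0 0 0;0.53 -0.97 0 0 0 0;0.53 -0.97 0 0 0 0;0.53 -0.97 0 0 0 0;0.53 -0.97 0 0 0 0;0.53 -0.97 0 0 0 0;0.53 -0.97 0 0 0 0;0.53 -0.97 0 0 0 0;0.53 -0.97 0 0 0 0;0.53 -0.97 0 0 0 0",
  "claw": 0.4
}}

```text
time: 37.48
position: [0.4539, -0.3628, 0.1499]
ee_rot: [0.064, -3.139, -0.003]
force: [0.2, 2.0, -0.9]
finger_gap: 0.0368
grasp_force: 0.0
```

```bash
python3 - <<'E'
from h import *
plan([.445,-.378,-.012],1.619); seen(.01,330)
E
```

```text
plan [ 0.031 -0.05   0.54 ] [ 0.0005 -0.0006 -0.0024] rows 3.9 0.1 tcp [ 0.4539 -0.3628  0.1499] ya 1.612 j [-0.76  0.11  1.6  -0.    1.43 -2.37] t 37.5 gap 0.0368 gf 0.0
[139 282] [200 295] line yaw -1.486 ends [[0.5262, -0.468], [0.5308, -0.5222]]
[365 270] [414 329] line yaw 0.528 ends [[0.5006, -0.3222], [0.5617, -0.2865]]
[225 270] [275 329] line yaw -0.307 ends [[0.5033, -0.406], [0.566, -0.4259]]
[585 155] [639 329] line yaw 0.164 ends [[0.3913, -0.1153], [0.5511, -0.0888]]
[283 113] [318 287] line yaw 0.052 ends [[0.3703, -0.385], [0.5185, -0.3773]]
```

{"fn": "step_arm", "kwargs": {
  "targets": "0.031 -0.056 0.05 0 0 -0.002;0.031 -0.056 0.13 0 0 -0.002;0.031 -0.056 0.25 0 0 -0.002;0.031 -0.056 0.36 0 0 -0.002;0.031 -0.056 0.43 0 0 -0.002;0.031 -0.056 0.48 0 0 -0.002;0.031 -0.056 0.51 0 0 -0.002;0.031 -0.056 0.53 0 0 -0.002;0.031 -0.056 0.54 0 0 -0.002;0.031 -0.056 0.54 0 0 -0.002"
}}

```text
time: 38.37
position: [0.4477, -0.3783, -0.0106]
ee_rot: [-0.082, 3.14, -0.0]
force: [-0.3, 0.8, -0.6]
finger_gap: 0.0372
grasp_force: 0.0
```

{"fn": "step_arm", "kwargs": {
  "targets": "0 0 0.003 0 0 0;0 0 0.006 0 0 0;0 0 0.009 0 0 0;0 0 0.012 0 0 0;0 0 0.014 0 0 0;0 0 0.014 0 0 0;0 0 0.014 0 0 0;0 0 0.014 0 0 0;0 0 0.014 0 0 0;0 0 0.014 0 0 0"
}}

```text
time: 39.2
position: [0.4472, -0.3787, -0.0148]
ee_rot: [-0.08, 3.141, -0.0]
force: [0.3, 0.1, -0.9]
finger_gap: 0.0371
grasp_force: 0.0
```

{"fn": "step_arm", "kwargs": {
  "targets": "0 0 0.002 0 0 0;0 0 0.004 0 0 0;0 0 0.005 0 0 0;0 0 0.005 0 0 0;0 0 0.005 0 0 0;0 0 0.005 0 0 0;0 0 0.005 0 0 0;0 0 0.005 0 0 0;0 0 0.005 0 0 0;0 0 0.005 0 0 0",
  "claw": 0
}}

```text
time: 40.03
position: [0.4472, -0.3787, -0.0164]
ee_rot: [-0.08, 3.141, 0.0]
force: [0.5, -0.2, -0.7]
finger_gap: 0.0116
grasp_force: 30.0
```

{"fn": "step_arm", "kwargs": {
  "targets": "0 0 -0.05 0 0 0;0 0 -0.15 0 0 0;0 0 -0.28 0 0 0;0 0 -0.4 0 0 0;0 0 -0.5 0 0 0;0 0 -0.52 0 0 0.07;0 0 -0.52 0 0 0.14;0 0 -0.52 0 0 0.2;0 0 -0.52 0 0 0.2;0 0 -0.52 0 0 0.2"
}}

```text
time: 40.87
position: [0.4472, -0.3786, 0.1398]
ee_rot: [0.898, 3.01, -0.0]
force: [-0.0, 0.1, -1.6]
finger_gap: 0.0116
grasp_force: 30.0
```

```bash
python3 - <<'E'
from h import *
plan([.599,.0014,.14],-1.534)
E
```

```text
plan [ 2.710e-01  1.337e+00 -1.000e-03] [1.000e-04 0.000e+00 8.037e-01] rows 9.8 20.2 tcp [ 0.4472 -0.3786  0.1398] ya 0.991 j [-0.79  0.13  1.6  -0.    1.41 -1.78] t 40.9 gap 0.0116 gf 30.0
```

{"fn": "step_arm", "kwargs": {
  "targets": "0.19 0.95 0 0 0 0.38;0.19 0.95 0 0 0 0.38;0.19 0.95 0 0 0 0.38;0.19 0.95 0 0 0 0.38;0.19 0.95 0 0 0 0.38;0.19 0.95 0 0 0 0.38;0.19 0.95 0 0 0 0.38;0.19 0.95 0 0 0 0.38;0.19 0.95 0 0 0 0.38;0.19 0.95 0 0 0 0.38"
}}

```text
time: 41.7
position: [0.5545, -0.1065, 0.1397]
ee_rot: [-2.425, -1.997, -0.0]
force: [0.5, -0.3, -0.5]
finger_gap: 0.0116
grasp_force: 30.0
```

```bash
python3 - <<'E'
from h import *
plan([.599,.0014,.14],-1.534)
E
```

```text
plan [ 0.382  0.076 -0.001] [-0.     -0.      0.4267] rows 2.8 10.7 tcp [ 0.5545 -0.1065  0.1397] ya -0.193 j [-0.28  0.07  1.66  0.    1.41 -0.09] t 41.7 gap 0.0116 gf 30.0
```

{"fn": "step_arm", "kwargs": {
  "targets": "0.38 0.076 0 0 0 0.35;0.38 0.076 0 0 0 0.35;0.38 0.076 0 0 0 0.35;0.38 0.076 0 0 0 0.35;0.38 0.076 0 0 0 0.35;0.38 0.076 0 0 0 0.35;0.38 0.076 0 0 0 0.35;0.38 0.076 0 0 0 0.35;0.38 0.076 0 0 0 0.35;0.38 0.076 0 0 0 0.35"
}}

```text
time: 42.53
position: [0.5979, -0.0007, 0.1396]
ee_rot: [-3.112, -0.431, 0.0]
force: [-0.4, 0.6, 0.6]
finger_gap: 0.0115
grasp_force: 30.0
```

{"fn": "step_arm", "kwargs": {
  "targets": "0 0 0 0 0 0.0767;0 0 0 0 0 0.0767;0 0 0 0 0 0.0767;0 0 0 0 0 0.0767;0 0 0 0 0 0.0767;0 0 0.05 0 0 0.0767;0 0 0.1 0 0 0.0767;0 0 0.15 0 0 0.0767;0 0 0.15 0 0 0.0767;0 0 0.15 0 0 0.0767"
}}

```text
time: 43.37
position: [0.597, -0.0006, 0.0938]
ee_rot: [-3.141, -0.067, 0.004]
force: [-1.0, 0.4, 0.2]
finger_gap: 0.0111
grasp_force: 30.0
```

```bash
python3 - <<'E'
from h import *
plan([.599,.0014,-.012],-1.534)
E
```

```text
plan [ 0.008 -0.006  0.353] [-0.0001  0.0008  0.0019] rows 2.5 0.1 tcp [ 0.597  -0.0006  0.0938] ya -1.528 j [-0.09  0.2   1.61  0.    1.33  1.44] t 43.4 gap 0.0111 gf 30.0
```

{"fn": "step_arm", "kwargs": {
  "targets": "0.008 -0.006 0.1 0 0 0.002;0.008 -0.006 0.18 0 0 0.002;0.008 -0.006 0.25 0 0 0.002;0.008 -0.006 0.29 0 0 0.002;0.008 -0.006 0.32 0 0 0.002;0.008 -0.006 0.335 0 0 0.002;0.008 -0.006 0.345 0 0 0.002;0.008 -0.006 0.352 0 0 0.002;0.008 -0.006 0.355 0 0 0.002;0.008 -0.006 0.355 0 0 0.002"
}}

```text
time: 44.2
position: [0.601, 0.0011, -0.0111]
ee_rot: [3.141, 0.053, 0.002]
force: [0.1, -0.2, -0.8]
finger_gap: 0.0114
grasp_force: 30.0
```

{"fn": "step_arm", "kwargs": {
  "targets": "0 0 0 0 0 0;0 0 0.001 0 0 0;0 0 0.002 0 0 0;0 0 0.003 0 0 0;0 0 0.004 0 0 0;0 0 0.004 0 0 0;0 0 0.004 0 0 0;0 0 0.004 0 0 0;0 0 0.004 0 0 0;0 0 0.004 0 0 0"
}}

```text
time: 45.03
position: [0.6003, 0.0012, -0.0131]
ee_rot: [3.141, 0.053, -0.0]
force: [0.6, 0.9, -1.0]
finger_gap: 0.0119
grasp_force: 30.0
```

{"fn": "step_arm", "kwargs": {
  "targets": "0 0 0.001 0 0 0;0 0 0.002 0 0 0;0 0 0.002 0 0 0;0 0 0.002 0 0 0;0 0 0.002 0 0 0;0 0 0.002 0 0 0;0 0 0.002 0 0 0;0 0 0.002 0 0 0;0 0 0.002 0 0 0;0 0 0.002 0 0 0"
}}

```text
time: 45.87
position: [0.6004, 0.0012, -0.0135]
ee_rot: [3.141, 0.053, 0.0]
force: [-2.4, 0.7, 4.8]
finger_gap: 0.0114
grasp_force: 30.0
```

{"fn": "step_arm", "kwargs": {
  "targets": "0 0 0 0 0 0;0 0 0 0 0 0;0 0 0 0 0 0;0 0 0 0 0 0;0 0 0 0 0 0;0 0 0 0 0 0;0 0 0 0 0 0;0 0 0 0 0 0;0 0 0 0 0 0;0 0 0 0 0 0",
  "claw": 0.28
}}

```text
time: 46.7
position: [0.6003, 0.0012, -0.0137]
ee_rot: [3.141, 0.053, 0.0]
force: [0.3, -0.5, 0.2]
finger_gap: 0.0263
grasp_force: 0.0
```

{"fn": "step_arm", "kwargs": {
  "targets": "0 0 -0.03 0 0 0;0 0 -0.1 0 0 0;0 0 -0.2 0 0 0;0 0 -0.3 0 0 0;0 0 -0.42 0 0 0;0 0 -0.55 0 0 0;0 0 -0.55 0 0 0;0 0 -0.55 0 0 0;0 0 -0.55 0 0 0;0 0 -0.55 0 0 0"
}}

```text
time: 47.53
position: [0.5992, 0.0013, 0.1498]
ee_rot: [-3.141, -0.053, 0.004]
force: [-0.2, 0.3, -0.2]
finger_gap: 0.0259
grasp_force: 0.0
```

```bash
python3 - <<'E'
from h import *
t=shot("top")
for c in blobs(t,grey(t,33),60,18000):
    P=ray(t,c,0.008); b=cv2.minAreaRect((P[:,:2]*1000).astype(np.float32))
    if 120<max(b[1])<165 and min(b[1])<45: print("spoon",c.mean(0).round(),spoon(P))
plan([.388,.277,.14],-1.655)
E
```

```text
spoon [202. 272.] (array([0.3878165 , 0.27640063]), np.float64(-0.08207897972433895), [29.02565574645996, 146.037109375])
plan [-0.672 -0.942  0.034] [-0.0001  0.001   0.0376] rows 8.3 0.9 tcp [0.599  0.0013 0.1494] ya -1.537 j [-0.08  0.16  1.55  0.    1.43  1.45] t 47.6 gap 0.0258 gf 0.0
```

{"fn": "step_arm", "kwargs": {
  "targets": "-0.67 -0.94 0.03 0 0 0.037;-0.67 -0.94 0.03 0 0 0.037;-0.67 -0.94 0.03 0 0 0.037;-0.67 -0.94 0.03 0 0 0.037;-0.67 -0.94 0.03 0 0 0.037;-0.67 -0.94 0.03 0 0 0.037;-0.67 -0.94 0.03 0 0 0.037;-0.67 -0.94 0.03 0 0 0.037;-0.67 -0.94 0.03 0 0 0.037;-0.67 -0.94 0.03 0 0 0.037",
  "claw": 0.4
}}

```text
time: 48.42
position: [0.3867, 0.2781, 0.1407]
ee_rot: [3.138, -0.123, -0.005]
force: [-0.4, -0.1, 1.0]
finger_gap: 0.0372
grasp_force: 0.0
```

```bash
python3 - <<'E'
from h import *
plan([.388,.277,-.012],-1.655); seen(.01,330)
E
```

```text
plan [0.006 0.003 0.509] [0.0003 0.001  0.002 ] rows 3.7 0.1 tcp [0.3867 0.2781 0.1407] ya -1.649 j [ 0.52 -0.17  1.9   0.    1.42  2.16] t 48.4 gap 0.0372 gf 0.0
[365 270] [417 329] line yaw 0.496 ends [[0.2786, 0.2099], [0.3394, 0.2429]]
[228 270] [278 329] line yaw -0.617 ends [[0.2883, 0.3564], [0.3434, 0.3173]]
[298 126] [336 300] line yaw -0.087 ends [[0.3146, 0.2878], [0.4608, 0.2751]]
```

{"fn": "step_arm", "kwargs": {
  "targets": "0.005 -0.003 0.05 0 0 0.002;0.005 -0.003 0.13 0 0 0.002;0.005 -0.003 0.25 0 0 0.002;0.005 -0.003 0.35 0 0 0.002;0.005 -0.003 0.42 0 0 0.002;0.005 -0.003 0.46 0 0 0.002;0.005 -0.003 0.485 0 0 0.002;0.005 -0.003 0.5 0 0 0.002;0.005 -0.003 0.509 0 0 0.002;0.005 -0.003 0.509 0 0 0.002"
}}

```text
time: 49.3
position: [0.392, 0.2767, -0.0102]
ee_rot: [-3.138, 0.14, -0.0]
force: [0.3, -0.2, 0.6]
finger_gap: 0.0373
grasp_force: 0.0
```

{"fn": "step_arm", "kwargs": {
  "targets": "0 0 0.003 0 0 0;0 0 0.006 0 0 0;0 0 0.009 0 0 0;0 0 0.012 0 0 0;0 0 0.014 0 0 0;0 0 0.014 0 0 0;0 0 0.014 0 0 0;0 0 0.014 0 0 0;0 0 0.014 0 0 0;0 0 0.014 0 0 0"
}}

```text
time: 50.13
position: [0.3915, 0.277, -0.0145]
ee_rot: [-3.138, 0.139, -0.0]
force: [-0.1, 0.7, 0.1]
finger_gap: 0.0369
grasp_force: 0.0
```

{"fn": "step_arm", "kwargs": {
  "targets": "0 0 0.002 0 0 0;0 0 0.004 0 0 0;0 0 0.006 0 0 0;0 0 0.006 0 0 0;0 0 0.006 0 0 0;0 0 0.006 0 0 0;0 0 0.006 0 0 0;0 0 0.006 0 0 0;0 0 0.006 0 0 0;0 0 0.006 0 0 0",
  "claw": 0
}}

```text
time: 50.97
position: [0.3915, 0.2769, -0.0164]
ee_rot: [3.138, -0.139, 0.0]
force: [0.2, -1.0, -0.3]
finger_gap: 0.0112
grasp_force: 30.0
```

{"fn": "step_arm", "kwargs": {
  "targets": "0 0 -0.05 0 0 0;0 0 -0.15 0 0 0;0 0 -0.28 0 0 0;0 0 -0.4 0 0 0;0 0 -0.5 0 0 0;0 0 -0.52 0 0 -0.07;0 0 -0.52 0 0 -0.14;0 0 -0.52 0 0 -0.2;0 0 -0.52 0 0 -0.2;0 0 -0.52 0 0 -0.2"
}}

```text
time: 51.8
position: [0.3915, 0.277, 0.1397]
ee_rot: [-3.027, -0.842, -0.0]
force: [-0.4, 0.2, -1.1]
finger_gap: 0.0118
grasp_force: 30.0
```

```bash
python3 - <<'E'
from h import *
plan([.5964,.0663,.14],1.605)
E
```

```text
plan [ 0.222  0.954 -0.001] [ 1.000e-04 -0.000e+00 -8.382e-01] rows 7.0 21.1 tcp [0.3915 0.277  0.1397] ya -1.028 j [ 0.51 -0.16  1.89 -0.    1.41  1.54] t 51.8 gap 0.0118 gf 30.0
```

{"fn": "step_arm", "kwargs": {
  "targets": "0.222 0.954 0 0 0 -0.36;0.222 0.954 0 0 0 -0.36;0.222 0.954 0 0 0 -0.36;0.222 0.954 0 0 0 -0.36;0.222 0.954 0 0 0 -0.36;0.222 0.954 0 0 0 -0.36;0.222 0.954 0 0 0 -0.36;0.222 0.954 0 0 0 -0.36;0.222 0.954 0 0 0 -0.36;0.222 0.954 0 0 0 -0.36"
}}

```text
time: 52.63
position: [0.5957, 0.0633, 0.1391]
ee_rot: [-2.106, -2.33, 0.001]
force: [-0.2, 0.5, 0.4]
finger_gap: 0.0115
grasp_force: 30.0
```

{"fn": "step_arm", "kwargs": {
  "targets": "0 0 0 0 0 -0.33;0 0 0 0 0 -0.33;0 0 0 0 0 -0.33;0 0 0 0 0 -0.33;0 0 0 0 0 -0.33;0 0 0 0 0 -0.33;0 0 0 0 0 -0.33;0 0 0 0 0 -0.33;0 0 0 0 0 -0.33;0 0 0 0 0 -0.33"
}}

```text
time: 53.47
position: [0.5948, 0.065, 0.1394]
ee_rot: [-0.679, -3.067, 0.0]
force: [0.1, -0.3, -0.5]
finger_gap: 0.0118
grasp_force: 30.0
```

{"fn": "step_arm", "kwargs": {
  "targets": "0 0 0 0 0 -0.148;0 0 0 0 0 -0.148;0 0 0 0 0 -0.148;0 0 0 0 0 -0.148;0 0 0 0 0 -0.148;0 0 0 0 0 -0.148;0 0 0.05 0 0 -0.148;0 0 0.1 0 0 -0.148;0 0 0.15 0 0 -0.148;0 0 0.15 0 0 -0.148"
}}

```text
time: 54.3
position: [0.5925, 0.0649, 0.091]
ee_rot: [0.037, -3.136, 0.0]
force: [0.1, 0.1, -1.6]
finger_gap: 0.0115
grasp_force: 30.0
```

```bash
python3 - <<'E'
from h import *
plan([.5964,.0663,-.012],1.605)
E
```

```text
plan [-0.015  0.004  0.343] [-0.     -0.0017 -0.0035] rows 2.5 0.1 tcp [0.5925 0.0649 0.091 ] ya 1.594 j [ 0.02  0.2   1.61 -0.    1.33 -1.57] t 54.3 gap 0.0115 gf 30.0
```

{"fn": "step_arm", "kwargs": {
  "targets": "-0.008 0.004 0.1 0 0 -0.003;-0.008 0.004 0.18 0 0 -0.003;-0.008 0.004 0.25 0 0 -0.003;-0.008 0.004 0.29 0 0 -0.003;-0.008 0.004 0.32 0 0 -0.003;-0.008 0.004 0.335 0 0 -0.003;-0.008 0.004 0.345 0 0 -0.003;-0.008 0.004 0.352 0 0 -0.003;-0.008 0.004 0.354 0 0 -0.003;-0.008 0.004 0.354 0 0 -0.003"
}}

```text
time: 55.13
position: [0.5981, 0.0663, -0.0107]
ee_rot: [-0.057, 3.14, 0.0]
force: [0.7, 0.4, -0.7]
finger_gap: 0.0118
grasp_force: 30.0
```

{"fn": "step_arm", "kwargs": {
  "targets": "0 0 0 0 0 0;0 0 0.001 0 0 0;0 0 0.002 0 0 0;0 0 0.003 0 0 0;0 0 0.004 0 0 0;0 0 0.004 0 0 0;0 0 0.004 0 0 0;0 0 0.004 0 0 0;0 0 0.004 0 0 0;0 0 0.004 0 0 0"
}}

```text
time: 55.97
position: [0.5973, 0.0663, -0.0128]
ee_rot: [0.058, -3.141, 0.0]
force: [0.2, -0.3, 0.3]
finger_gap: 0.0111
grasp_force: 30.0
```

{"fn": "step_arm", "kwargs": {
  "targets": "0 0 0.001 0 0 0;0 0 0.002 0 0 0;0 0 0.003 0 0 0;0 0 0.003 0 0 0;0 0 0.003 0 0 0;0 0 0.003 0 0 0;0 0 0.003 0 0 0;0 0 0.003 0 0 0;0 0 0.003 0 0 0;0 0 0.003 0 0 0"
}}

```text
time: 56.8
position: [0.5973, 0.0663, -0.0135]
ee_rot: [-0.058, 3.141, 0.0]
force: [-2.8, -1.0, 5.7]
finger_gap: 0.0115
grasp_force: 30.0
```

{"fn": "step_arm", "kwargs": {
  "targets": "0 0 0 0 0 0;0 0 0 0 0 0;0 0 0 0 0 0;0 0 0 0 0 0;0 0 0 0 0 0;0 0 0 0 0 0;0 0 0 0 0 0;0 0 0 0 0 0;0 0 0 0 0 0;0 0 0 0 0 0",
  "claw": 0.28
}}

```text
time: 57.63
position: [0.5974, 0.0663, -0.0136]
ee_rot: [-0.058, 3.141, -0.0]
force: [-0.3, -0.6, 0.3]
finger_gap: 0.0259
grasp_force: 0.0
```

{"fn": "step_arm", "kwargs": {
  "targets": "0 0 -0.03 0 0 0;0 0 -0.1 0 0 0;0 0 -0.2 0 0 0;0 0 -0.32 0 0 0;0 0 -0.45 0 0 0;0 0 -0.58 0 0 0;0 0 -0.7 0 0 0;-0.4 0 -0.8 0 0 0;-0.4 0 -0.8 0 0 0;-0.4 0 -0.8 0 0 0"
}}

```text
time: 58.47
position: [0.7189, 0.0708, 0.2301]
ee_rot: [-0.058, 3.137, 0.0]
force: [1.0, -1.2, 0.6]
finger_gap: 0.0263
grasp_force: 0.0
```

```bash
python3 - <<'E'
from h import *
w=shot("wrist");t=shot("top");s=shot("side")
a=cv2.resize(w["pixels"][0:300,:,::-1],(640,300));b=cv2.resize(s["pixels"][200:300,250:410,::-1],(480,300),interpolation=2)[:,:400];c=cv2.resize(t["pixels"][130:280,265:375,::-1],(240,300),interpolation=2)
out=np.zeros((600,640,3),np.uint8);out[:300]=a;out[300:,:400]=b;out[300:,400:]=c
cv2.imwrite("pics/fin.png",out); plan([.5,.1,.3],1.6)
for n,p in(("cov",[.441,-.0045,.085]),("A",[.6,-.064,.01]),("B",[.6,.001,.01]),("C",[.597,.066,.01])): print(n,proj(w,p).round())
E
```

```text
plan [ 0.727  0.125 -0.251] [-0.     -0.0007  0.0023] rows 5.6 0.1 tcp [0.7191 0.0705 0.2242] ya 1.607 j [ 0.03  0.46  1.05 -0.    1.63 -1.58] t 58.6 gap 0.026 gf 0.0
cov [[ 225. -190.]]
A [[186.  73.]]
B [[253.  76.]]
C [[320.  75.]]
```

View pics/fin.png

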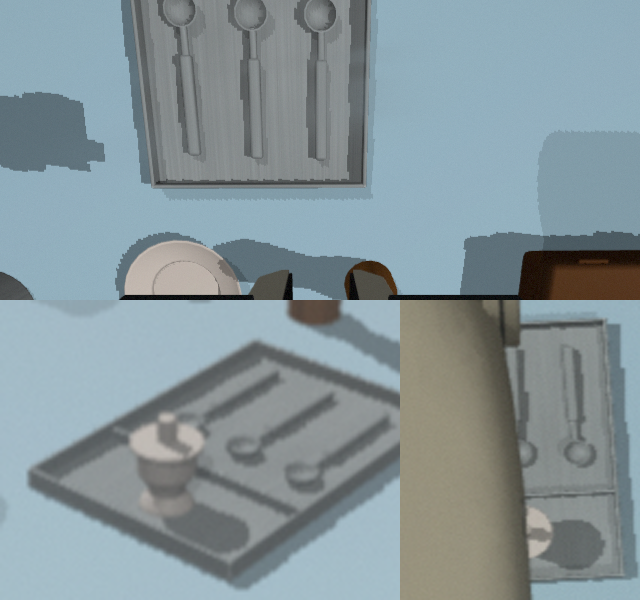

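The final check shows three spoons flat and parallel, with bowls up at wrist pixels (180,10), (250,12) and (320,12) pointing towards the cup. The cup carries its cover level. No fourth steel spoon appears in any view, so I'm handing in.

```bash
python3 -c "
from station import bot
print(bot.sign_off())"
```

```text
the job is handed in; nothing more can be done
None
```

The job is handed in, with no verdict shown: the egg cup stands in the small compartment with its cover seated, and the three spoons found lie flat and parallel, bowls up, pointing towards the cup.

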